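# Hang the used-tip bins for a pipetting run

### The arm

A 6-joint arm with a two-finger parallel gripper is mounted at the origin on a cart in front of the work surface, level with it; the furniture and walls round the work are solid. World frame = base frame: x ahead of the robot, y to its left, z up, the work surface at z = 0. Lengths are in m, angles in rad, forces in N, time in s.
With the tool pointing down it reaches from about 0.35 to 0.925 m from the base axis. Payload 6.4 kg.
Tool frame: the origin (TCP) lies at the very end of the fingers, on their centre line; the grasp point (between the pads) lies 19 mm behind it; y points along the fingers, z is the direction in which the jaws open and shut, and the axes are right-handed (so a half turn about y gives the same grasp; the last joint's range is limited). The gripper opens to 85 mm and grips with 20 to 120 N. Pads are 22 mm wide; open, the fingers measure 114 mm over their backs; the gripper's body (76 mm by 85 mm) begins 54 mm behind the grasp point. The pads swing forward as they close: fully open they stand 13 mm farther back than shut.
Start: joints at [-1.485, 0.245, 1.558, -0, 1.339, -0.174], TCP at [0.167, -0.628, 0.231] pointing down, gripper open.
Joint ranges: [-3.13, 3.13], [-1.02, 2.26], [0.13, 2.54], [-0.95, 4.09], [0.21, 2.88], [-2.74, 2.74]. Speed limits (rad/s): [2.57, 2.57, 3.14, 3.14, 3.14, 3.14].

### API

Orientations are given as a unit quaternion [w, x, y, z].
In Python, from cell import manip gives the robot as it stands.
- The arm moves only by the tool jog_arm, never from a script. Its argument "steps" is one flat list of numbers, 5 for each row, row after row: the shift along the tool's x, y, z in m, then the turn about the tool's y in rad, then the gripper's target within -1 to 1 (shut at 1, half-way at 0, fully open at -1). A call has 1 to 5 rows; each row shifts and turns the commanded pose from where the row before left it, along the tool's axes as they then stand; what a row does not reach is not made up. A row lasts 1/12 s, in which the tool goes at most 41.7 mm and 7.16 degrees, less where a joint would pass 70% of its speed; a pose out of reach is approached as far as the arm can. A call with a gripper value outside its range is refused whole. The fingers move at their own pace and stop on an object; the grip force is fixed at half the most. Time passes only in rows, so rows that do not move let the fingers close. It gives the time, the measured TCP pose, the force and the opening at its end, in the units of the state.
- manip.read_state(): the state, without advancing time (a new reading comes with each control period).
- manip.get_image(name): name is "side" or "top"; returns (picture, depth): 384x512x3 uint8, red, green, blue; 384x512 float32, m along the optical axis (not along the pixel's ray), 0 where there is no reading.
- manip.get_calibration(name): a dict with "fx", "fy", "cx", "cy" (pixels), "pose" (4x4, takes a point from camera to world coordinates). Camera axes: x right, y up, looking along -z (the intrinsics and any distortion apply to the point x, -y, -z); pixel columns grow to the right and rows downward; lengths in m; the calibration is good to about 2 mm. A picture is of the moment at which its call begins. get_calibration takes no time and is no camera call.
- manip.job_done(): hands the job in, once; it reports no verdict.
The state is a dict: "t": time; "joint_pos": joint angles; "joint_velocities": joint speeds; "joint_efforts": joint torques, N m; "tcp_pos": TCP position; "tool_rot": TCP orientation; "ft_force": force on the tool from outside, world axes, zero at the start; "moment": the same for the moment, N m; "width": opening from 0.0 (shut) to 1.0 (fully open).
Only numpy, scipy, OpenCV 4.12 (cv2) and the standard library are available. Lean on these libraries where they do the work, as an engineer would, in place of code of your own. Each camera call takes 0.05 s, during which the arm holds its last target.

### The job

Get the bench ready for a pipetting run: hook an S-hook from the block onto the flat rail for every small bin on the bench, and hang each small bin by the bar of its handle in the lower curl of an S-hook of its own. Turn the swivel hook on the pillar so that it points straight to the front edge of the bench, and only then hang the large bin on it by its handle bar. All bins must end up hanging still and clear of the bench, the swivel hook still pointing to the front; leave the timer and the marker where they lie.

Things in the scene. Friction and masses are not known exactly. Their poses are not given: they have to be found in the camera images.
- rail_top (a point): Middle of the top edge of the fixed flat steel rail: 10 mm thick (point x, away from the robot), 30 mm high, 380 mm long (point y), top edge 245 mm above the bench, on two 16 mm posts 180 mm either side of the middle. It may stand a little turned. Use the 340 mm between the posts; hooks need 100 mm between them so that the bins clear each other.
- swivel (a joint): Angle of the swivel hook on its pillar (rad). 0: the hook points straight to the front edge of the bench (world -x). Positive: turned counter-clockwise seen from above, towards world -y; it starts about 0.9 to 1.5. Range -0.6 to 2.0. Stiff (0.08 N m friction), stays where it is left.
- swivel_fin (a point): Centre of the upright grip fin on top of the swivel hook, on its turning axis, 218 mm above the bench: 44 mm long (point x), 12 mm thick (point y), 36 mm high. The pillar under it has a 20 mm post and an 84 mm round foot. The point turns with the hook; its -x is the way the hook points.
- swivel_seat (a point): Where the hang bar of the large bin belongs on the swivel hook: the centre of an 8 mm bar lying on the hook arm, 75 mm out from the turning axis, 185 mm above the bench. The arm is a 12 mm round bar along point x; its upturned tip stands 92 mm from the axis (17 mm beyond this point) with its top at 202 mm, i.e. 17 mm above this point.
- block: Fixed grey slotted block, 104 x 182 x 42 mm, in which the three S-hooks stand upright in 14 mm wide, 30 mm deep slots 56 mm apart. Origin on the bench. Lift hooks straight up at least 60 mm to clear it.
- large_bin: Large white open bin 80 x 96 x 72 mm (x, y, z), 0.18 kg. Origin: centre of the underside. Rigid arched handle of 8 mm bar in its y-z plane: the hang bar (24 mm straight along y, then sloping down 12 mm to y = +-32 mm) 137 mm above the underside; over it a thin neck and an upright grip tab 26 (x) x 12 (y) x 32 mm, gripped across y, centre 173 mm (36 over the bar), top 189 mm up.
- large_bin_bar (a point): Middle of the large bin's hang bar (axes as the bin). The open height between the rim and the underside of the bar is 61 mm: bring the bin up from the front so that the hook passes in over the rim and under the bar, then lower it.
- hook_1: S-hook 1: 12 mm round steel bar bent in its x-z plane, 126 mm high, 0.07 kg, starts upright in the block. Origin: level with the underside of the lower curl, straight below the middle of the upper curl. On top an upright flat grip tab 26 (x) x 12 (y) mm, 96 to 126 mm above the origin, centred 8 mm forward (-x) and 111 mm up; grip across y.
- hook_1_crook (a point): Underside of the top of S-hook 1's upper curl, 84 mm above its origin (27 mm below the tab's centre); it rests on the rail's top edge. The upper curl opens downward with a 14 mm gap along x; its back leg (+x side) reaches 42 mm below this point. On the rail the hook leans forward 7 to 10 degrees.
- hook_1_seat (a point): Where a bin's hang bar belongs in S-hook 1's lower curl: centre of an 8 mm bar lying on its floor, 70 mm forward (-x) of the crook, 16 mm above the hook's origin. The curl points to -x and opens upward; inside it runs from x = -19 to -78 mm from the origin; its tip rises 15 mm above this point.
- bin_1: Small white open bin 64 x 76 x 58 mm (x, y, z), 0.12 kg; two or three are present. Origin: centre of the underside. Handle as on the large bin: hang bar (8 mm, along y, middle 24 mm straight) 120 mm above the underside; grip tab 26 x 12 x 32 mm, gripped across y, centre 156 mm (36 mm over the bar), top 172 mm above the underside.
- bin_1_bar (a point): Middle of small bin 1's hang bar (axes as the bin). Open height between rim and underside of the bar: 58 mm.
- hook_2: S-hook 2: 12 mm round steel bar bent in its x-z plane, 126 mm high, 0.07 kg, starts upright in the block. Origin: level with the underside of the lower curl, straight below the middle of the upper curl. On top an upright flat grip tab 26 (x) x 12 (y) mm, 96 to 126 mm above the origin, centred 8 mm forward (-x) and 111 mm up; grip across y.
- hook_2_crook (a point): Underside of the top of S-hook 2's upper curl, 84 mm above its origin (27 mm below the tab's centre); it rests on the rail's top edge. The upper curl opens downward with a 14 mm gap along x; its back leg (+x side) reaches 42 mm below this point. On the rail the hook leans forward 7 to 10 degrees.
- hook_2_seat (a point): Where a bin's hang bar belongs in S-hook 2's lower curl: centre of an 8 mm bar lying on its floor, 70 mm forward (-x) of the crook, 16 mm above the hook's origin. The curl points to -x and opens upward; inside it runs from x = -19 to -78 mm from the origin; its tip rises 15 mm above this point.
- bin_2: Small white open bin 64 x 76 x 58 mm (x, y, z), 0.12 kg; two or three are present. Origin: centre of the underside. Handle as on the large bin: hang bar (8 mm, along y, middle 24 mm straight) 120 mm above the underside; grip tab 26 x 12 x 32 mm, gripped across y, centre 156 mm (36 mm over the bar), top 172 mm above the underside.
- bin_2_bar (a point): Middle of small bin 2's hang bar (axes as the bin). Open height between rim and underside of the bar: 58 mm.
- hook_3: S-hook 3: 12 mm round steel bar bent in its x-z plane, 126 mm high, 0.07 kg, starts upright in the block. Origin: level with the underside of the lower curl, straight below the middle of the upper curl. On top an upright flat grip tab 26 (x) x 12 (y) mm, 96 to 126 mm above the origin, centred 8 mm forward (-x) and 111 mm up; grip across y.
- hook_3_crook (a point): Underside of the top of S-hook 3's upper curl, 84 mm above its origin (27 mm below the tab's centre); it rests on the rail's top edge. The upper curl opens downward with a 14 mm gap along x; its back leg (+x side) reaches 42 mm below this point. On the rail the hook leans forward 7 to 10 degrees.
- hook_3_seat (a point): Where a bin's hang bar belongs in S-hook 3's lower curl: centre of an 8 mm bar lying on its floor, 70 mm forward (-x) of the crook, 16 mm above the hook's origin. The curl points to -x and opens upward; inside it runs from x = -19 to -78 mm from the origin; its tip rises 15 mm above this point.
- bin_3: Small white open bin 64 x 76 x 58 mm (x, y, z), 0.12 kg; two or three are present. Origin: centre of the underside. Handle as on the large bin: hang bar (8 mm, along y, middle 24 mm straight) 120 mm above the underside; grip tab 26 x 12 x 32 mm, gripped across y, centre 156 mm (36 mm over the bar), top 172 mm above the underside.
- bin_3_bar (a point): Middle of small bin 3's hang bar (axes as the bin). Open height between rim and underside of the bar: 58 mm.
- timer: Bystander: white timer, 66 x 66 x 19 mm, lying behind the rail.
- marker: Bystander: marker pen, 135 mm long, lying behind the pillar.

How it is judged:
On the way, in this order (a step that is already met when the one before it is completed fails the run):
1. The swivel hook points straight to the front (within 0.2 rad) while the large bin is not yet on it (value of joint swivel between -0.2 and 0.2 rad and distance between large_bin_bar and swivel_seat above 0.06 m), for 0.3 s.
2. The large bin hangs still from the swivel hook, which still points to the front (value of joint swivel between -0.2 and 0.2 rad and x of large_bin_bar in the frame of swivel_seat between -0.02 and 0.045 m and y of large_bin_bar in the frame of swivel_seat between -0.025 and 0.025 m and z of large_bin_bar in the frame of swivel_seat between -0.01 and 0.015 m and angle between large_bin's own z axis and vertical below 0.25 rad and linear speed of large_bin below 0.08 m/s and height (world z) of large_bin above 0.012 m), for 0.3 s.
At the end, for the whole second after the job is handed in: Swivel hook within 0.2 rad of the front, large bin's bar on its arm. Each small bin's bar in the lower curl of an S-hook (25 mm sideways) that sits on the rail between the posts (10 mm in height). Bins still (under 0.08 m/s), upright within 0.25 rad, 12 mm or more above the bench (all of step 2 and ((x of bin_1_bar in the frame of hook_1_seat between -0.02 and 0.052 m and y of bin_1_bar in the frame of hook_1_seat between -0.025 and 0.025 m and z of bin_1_bar in the frame of hook_1_seat between -0.008 and 0.012 m and x of hook_1_crook in the frame of rail_top between -0.012 and 0.012 m and y of hook_1_crook in the frame of rail_top between -0.175 and 0.175 m and z of hook_1_crook in the frame of rail_top between -0.01 and 0.01 m) or (x of bin_1_bar in the frame of hook_2_seat between -0.02 and 0.052 m and y of bin_1_bar in the frame of hook_2_seat between -0.025 and 0.025 m and z of bin_1_bar in the frame of hook_2_seat between -0.008 and 0.012 m and x of hook_2_crook in the frame of rail_top between -0.012 and 0.012 m and y of hook_2_crook in the frame of rail_top between -0.175 and 0.175 m and z of hook_2_crook in the frame of rail_top between -0.01 and 0.01 m) or (x of bin_1_bar in the frame of hook_3_seat between -0.02 and 0.052 m and y of bin_1_bar in the frame of hook_3_seat between -0.025 and 0.025 m and z of bin_1_bar in the frame of hook_3_seat between -0.008 and 0.012 m and x of hook_3_crook in the frame of rail_top between -0.012 and 0.012 m and y of hook_3_crook in the frame of rail_top between -0.175 and 0.175 m and z of hook_3_crook in the frame of rail_top between -0.01 and 0.01 m)) and angle between each of bin_1, bin_2, bin_3's own z axis and vertical below 0.25 rad and linear speed of each of bin_1, bin_2, bin_3 below 0.08 m/s and height (world z) of each of bin_1, bin_2, bin_3 above 0.012 m and ((x of bin_2_bar in the frame of hook_1_seat between -0.02 and 0.052 m and y of bin_2_bar in the frame of hook_1_seat between -0.025 and 0.025 m and z of bin_2_bar in the frame of hook_1_seat between -0.008 and 0.012 m and x of hook_1_crook in the frame of rail_top between -0.012 and 0.012 m and y of hook_1_crook in the frame of rail_top between -0.175 and 0.175 m and z of hook_1_crook in the frame of rail_top between -0.01 and 0.01 m) or (x of bin_2_bar in the frame of hook_2_seat between -0.02 and 0.052 m and y of bin_2_bar in the frame of hook_2_seat between -0.025 and 0.025 m and z of bin_2_bar in the frame of hook_2_seat between -0.008 and 0.012 m and x of hook_2_crook in the frame of rail_top between -0.012 and 0.012 m and y of hook_2_crook in the frame of rail_top between -0.175 and 0.175 m and z of hook_2_crook in the frame of rail_top between -0.01 and 0.01 m) or (x of bin_2_bar in the frame of hook_3_seat between -0.02 and 0.052 m and y of bin_2_bar in the frame of hook_3_seat between -0.025 and 0.025 m and z of bin_2_bar in the frame of hook_3_seat between -0.008 and 0.012 m and x of hook_3_crook in the frame of rail_top between -0.012 and 0.012 m and y of hook_3_crook in the frame of rail_top between -0.175 and 0.175 m and z of hook_3_crook in the frame of rail_top between -0.01 and 0.01 m)) and ((x of bin_3_bar in the frame of hook_1_seat between -0.02 and 0.052 m and y of bin_3_bar in the frame of hook_1_seat between -0.025 and 0.025 m and z of bin_3_bar in the frame of hook_1_seat between -0.008 and 0.012 m and x of hook_1_crook in the frame of rail_top between -0.012 and 0.012 m and y of hook_1_crook in the frame of rail_top between -0.175 and 0.175 m and z of hook_1_crook in the frame of rail_top between -0.01 and 0.01 m) or (x of bin_3_bar in the frame of hook_2_seat between -0.02 and 0.052 m and y of bin_3_bar in the frame of hook_2_seat between -0.025 and 0.025 m and z of bin_3_bar in the frame of hook_2_seat between -0.008 and 0.012 m and x of hook_2_crook in the frame of rail_top between -0.012 and 0.012 m and y of hook_2_crook in the frame of rail_top between -0.175 and 0.175 m and z of hook_2_crook in the frame of rail_top between -0.01 and 0.01 m) or (x of bin_3_bar in the frame of hook_3_seat between -0.02 and 0.052 m and y of bin_3_bar in the frame of hook_3_seat between -0.025 and 0.025 m and z of bin_3_bar in the frame of hook_3_seat between -0.008 and 0.012 m and x of hook_3_crook in the frame of rail_top between -0.012 and 0.012 m and y of hook_3_crook in the frame of rail_top between -0.175 and 0.175 m and z of hook_3_crook in the frame of rail_top between -0.01 and 0.01 m))); the robot touches nothing.
It fails at once if The timer is moved more than 40 mm from where it lay (distance of timer from where it was at the start of the episode above 0.04 m).
It fails at once if The marker is moved more than 40 mm from where it lay (distance of marker from where it was at the start of the episode above 0.04 m).
Of bin_1, bin_2, bin_3 only 2 to 3 are there at a start; the rules pass over those that are not, and their reading is None.
At some moment in a run one of large_bin, bin_1, bin_2, bin_3 may be knocked a few centimetres aside while the robot is not near it.
It also fails if it takes over 210 s, if anything falls off the work surface, if the arm or the gripper's body presses on something with over 40 N, if the wrist force passes 120 N, or if a joint passes its speed limit or range.

## Working session

There is one attempt and no reset: what is moved stays moved. The work goes in short steps, Python scripts to look and compute and a tool call to move; the robot and the scene stay as the last step left them, time stands still between calls to the robot, and variables do not carry over. Pictures are saved under pics/ and viewed, and the job is handed in when it is done.

Besides the shell and the picture viewer there is one more tool, called after "Call:" in YAML: its name, and indented under it one key for each argument. jog_arm: Moves the arm, as the interface text tells. Its arguments: {"type":"object","properties":{"steps":{"type":"array"}},"required":["steps"]}

```bash
ls; mkdir -p pics; python3 - <<'E'
from cell import manip
import cv2,numpy as np
s=manip.read_state(); print(s)
for n in("side","top"):
    c=manip.get_calibration(n);print(n,c)
    im,d=manip.get_image(n)
    np.savez(f"{n}0.npz",im=im,d=d)
    cv2.imwrite(f"pics/{n}0.png",im[...,::-1])
E
```

```text
pics
{'t': 0.0, 'joint_pos': array([-1.48511665e+00,  2.45857580e-01,  1.55902322e+00,  1.58052957e-05,
        1.33870419e+00, -1.74098668e-01]), 'joint_velocities': array([-0.00071652,  0.00056448, -0.00107782,  0.00108596, -0.00181617,
       -0.00099061]), 'joint_efforts': array([-1.67166390e-04, -4.29513466e+01, -3.26128757e+01, -1.46249190e-04,
        5.40667985e-03,  3.33553260e-05]), 'tcp_pos': array([ 0.16692454, -0.62761755,  0.23014755]), 'tool_rot': array([ 0.09162271, -0.09154959,  0.70185358, -0.70044664]), 'ft_force': array([ 0.48277271,  0.51212518, -0.30171255]), 'moment': array([-0.03222189, -0.01667448,  0.01495185]), 'width': 1.0024609512204792}
side {'fx': 435.15902412589884, 'fy': 435.15902412589884, 'cx': 259.76750410420914, 'cy': 188.56512249066904, 'pose': array([[-0.84279459,  0.3519368 , -0.40723184,  0.02538051],
       [-0.53807543, -0.56935733,  0.62153605,  0.95949005],
       [-0.01311902,  0.74294867,  0.66921982,  1.0756535 ],
       [ 0.        ,  0.        ,  0.        ,  1.        ]])}
top {'fx': 500.16042205667594, 'fy': 500.16042205667594, 'cx': 252.6441254383328, 'cy': 190.11262567986583, 'pose': array([[-0.00808353,  0.99226738, -0.12385518,  0.39846101],
       [-0.99995565, -0.00861989, -0.00379528,  0.12353822],
       [-0.00483355,  0.12381901,  0.99229305,  1.59637065],
       [ 0.        ,  0.        ,  0.        ,  1.        ]])}
```

View pics/side0.png

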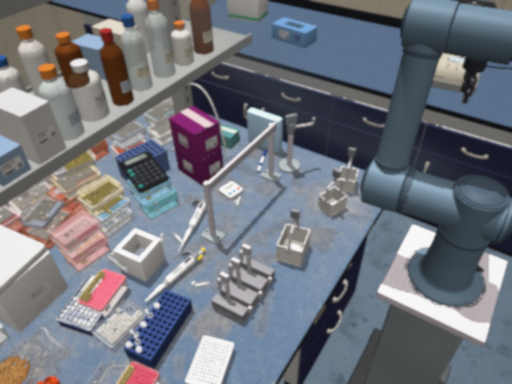

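View pics/top0.png

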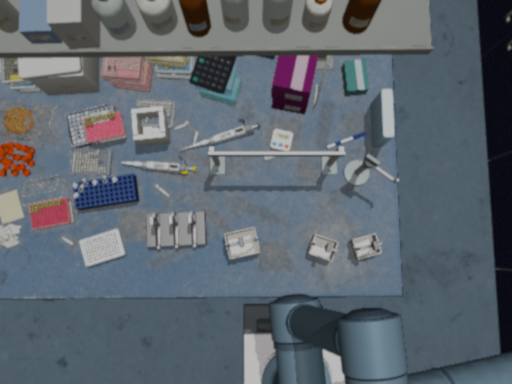

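```bash
cat > h.py <<'E'
import numpy as np,cv2
from cell import manip
def grab(tag):
    o={}
    for n in("side","top"):
        im,d=manip.get_image(n); np.savez(f"{n}{tag}.npz",im=im,d=d); o[n]=(im,d)
    return o
def load(n,tag):
    z=np.load(f"{n}{tag}.npz");return z["im"],z["d"]
def cloud(n,d):
    c=manip.get_calibration(n);h,w=d.shape
    u,v=np.meshgrid(np.arange(w),np.arange(h))
    p=np.stack([(u-c["cx"])/c["fx"]*d,-(v-c["cy"])/c["fy"]*d,-d],-1)
    P=p@c["pose"][:3,:3].T+c["pose"][:3,3]
    P[d==0]=np.nan
    return P
def ray(n,u,v,z):
    c=manip.get_calibration(n)
    r=c["pose"][:3,:3]@np.array([(u-c["cx"])/c["fx"],-(v-c["cy"])/c["fy"],-1]);o=c["pose"][:3,3]
    return o+r*(z-o[2])/r[2]
def crop(n,im,u0,u1,v0,v1,s,name):
    c=cv2.resize(im[v0:v1,u0:u1],None,fx=s,fy=s,interpolation=cv2.INTER_CUBIC)
    cv2.imwrite(f"pics/{name}.png",c[...,::-1])
E
python3 - <<'E'
from h import *
im,d=load("top","0"); crop("top",im,140,400,130,270,3,"t0a")
P=cloud("top",d)
np.set_printoptions(precision=3,suppress=True)
from scipy import ndimage
# elevated points by height map
for lo,hi,nm in((0.2,0.3,"high"),(0.09,0.2,"mid"),(0.03,0.09,"low")):
    m=(P[...,2]>lo)&(P[...,2]<hi); m[:140]=0;m[280:]=0
    l,k=ndimage.label(m)
    for i in range(1,k+1):
        q=P[l==i]
        if len(q)>5:
            v,u=np.where(l==i);print(nm,len(q),u.min(),u.max(),v.min(),v.max(),q.mean(0),q.min(0),q.max(0))
ims,_=load("side","0"); crop("side",ims,190,370,90,320,2.6,"s0a")
E
```

```text
high 752 208 345 147 156 [0.669 0.061 0.239] [ 0.662 -0.126  0.202] [0.69  0.253 0.253]
high 118 364 380 154 166 [ 0.65  -0.202  0.227] [ 0.636 -0.223  0.2  ] [ 0.667 -0.184  0.243]
mid 22 379 388 140 142 [ 0.733 -0.271  0.104] [ 0.731 -0.286  0.09 ] [ 0.735 -0.256  0.121]
mid 29 211 217 157 161 [0.677 0.242 0.128] [0.675 0.236 0.095] [0.684 0.25  0.165]
mid 31 330 338 157 161 [ 0.675 -0.114  0.123] [ 0.672 -0.123  0.09 ] [ 0.686 -0.107  0.165]
mid 193 359 398 160 182 [ 0.628 -0.228  0.173] [ 0.592 -0.281  0.09 ] [ 0.659 -0.188  0.2  ]
mid 63 187 193 211 223 [0.502 0.314 0.125] [0.485 0.309 0.092] [0.524 0.321 0.146]
mid 68 168 174 212 224 [0.5   0.37  0.125] [0.483 0.365 0.095] [0.521 0.378 0.143]
mid 78 149 156 213 225 [0.497 0.425 0.124] [0.48  0.42  0.092] [0.519 0.435 0.143]
mid 113 226 256 238 247 [0.428 0.164 0.149] [0.415 0.12  0.094] [0.439 0.21  0.195]
mid 111 358 382 241 250 [ 0.414 -0.212  0.142] [ 0.403 -0.251  0.094] [ 0.429 -0.182  0.176]
mid 103 313 337 243 252 [ 0.413 -0.081  0.14 ] [ 0.398 -0.118  0.096] [ 0.425 -0.049  0.176]
low 6 70 72 140 142 [0.757 0.708 0.037]
[... 3248 characters left out ...]
0.034] [0.394 0.533 0.031] [0.41  0.547 0.042]
low 25 82 86 251 261 [0.393 0.654 0.033] [0.377 0.648 0.03 ] [0.407 0.659 0.041]
low 6 102 104 251 254 [0.402 0.596 0.033] [0.398 0.593 0.031] [0.407 0.599 0.036]
low 20 89 95 252 259 [0.393 0.63  0.033] [0.383 0.621 0.03 ] [0.404 0.637 0.039]
low 29 101 109 253 261 [0.386 0.587 0.033] [0.376 0.578 0.03 ] [0.401 0.602 0.04 ]
low 24 95 103 254 259 [0.391 0.609 0.033] [0.382 0.595 0.03 ] [0.398 0.621 0.038]
low 17 109 115 254 259 [0.39  0.567 0.034] [0.382 0.558 0.03 ] [0.398 0.578 0.041]
low 28 85 95 258 266 [0.372 0.633 0.033] [0.361 0.618 0.03 ] [0.386 0.651 0.04 ]
low 10 95 99 260 263 [0.374 0.613 0.033] [0.37  0.608 0.031] [0.379 0.62  0.036]
```

View pics/t0a.png

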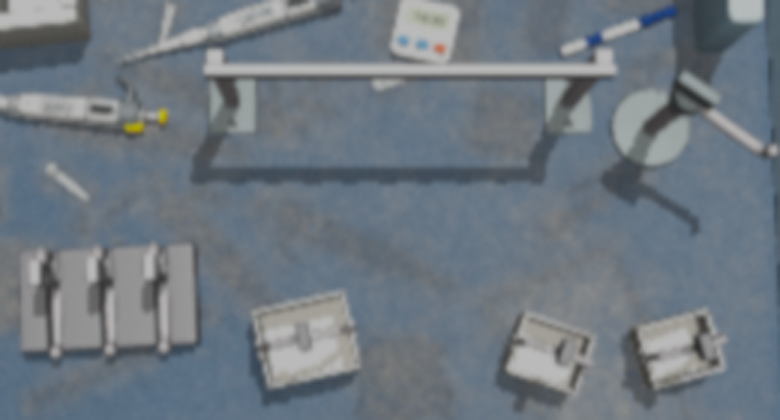

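View pics/s0a.png

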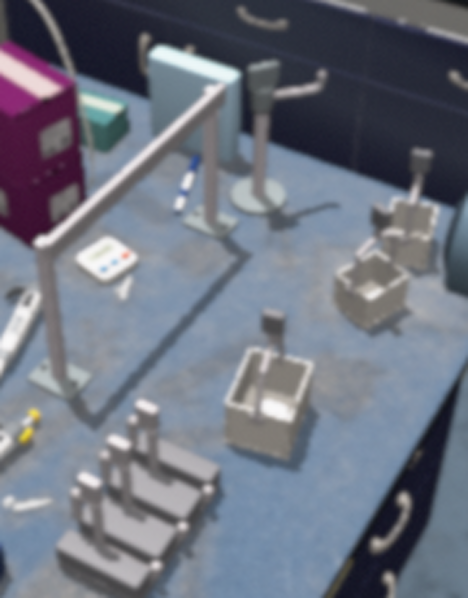

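```bash
cat >> h.py <<'E'
np.set_printoptions(precision=4,suppress=True)
def reg(P,x0,x1,y0,y1,z0,z1):
    m=(P[...,0]>x0)&(P[...,0]<x1)&(P[...,1]>y0)&(P[...,1]<y1)&(P[...,2]>z0)&(P[...,2]<z1)
    return P[m],m
def desc(q,nm):
    if len(q)<4: print(nm,len(q));return
    r=cv2.minAreaRect((q[:,:2]*1000).astype(np.float32))
    print(nm,len(q),"mean",q.mean(0),"mid",(q.min(0)+q.max(0))/2,"ext",q.max(0)-q.min(0),"rect",np.round(r[0],1),np.round(r[1],1),round(r[2],1))
E
python3 - <<'E'
from h import *
C={n:cloud(n,load(n,"0")[1]) for n in("top","side")}
for n,P in C.items():
    print(n)
    for nm,b,rim,tab in(("L",(.36,.5,.09,.24),(.064,.076),(.172,.2)),("A",(.35,.47,-.15,-.02),(.05,.062),(.158,.18)),("B",(.35,.47,-.28,-.16),(.05,.062),(.158,.18))):
        desc(reg(P,*b,*rim)[0],nm+" rim");desc(reg(P,*b,*tab)[0],nm+" tab")
        q=reg(P,*b,.1,.3)[0];print("  top z",np.sort(q[:,2])[-5:])
    for k,y in((1,.314),(2,.37),(3,.425)):
        desc(reg(P,.46,.54,y-.02,y+.025,.112,.15)[0],f"hook tab{k}")
    q=reg(P,.655,.69,-.15,.28,.235,.26)[0];desc(q,"rail")
    c=np.polyfit(q[:,1],q[:,0],1);print(" rail slope",c)
    desc(reg(P,.6,.7,-.24,-.16,.2,.26)[0],"fin")
    desc(reg(P,.55,.7,-.32,-.16,.165,.215)[0],"arm")
E
```

```text
top
L rim 132 mean [0.429  0.1644 0.0707] mid [0.4277 0.1647 0.07  ] ext [0.0962 0.1062 0.0118] rect [427.5 164.6] [ 80.  100.1] 11.9
L tab 39 mean [0.4278 0.164  0.1879] mid [0.4281 0.1642 0.1878] ext [0.0225 0.0141 0.0145] rect [427.7 164.1] [24.1 11.5] 11.2
  top z [0.1908 0.1916 0.1932 0.1932 0.195 ]
A rim 116 mean [ 0.4122 -0.083   0.0561] mid [ 0.4122 -0.0842  0.0557] ext [0.0825 0.0869 0.0114] rect [411.5 -84.6] [80.3 63.9] 70.7
A tab 41 mean [ 0.4122 -0.084   0.1706] mid [ 0.4123 -0.0844  0.1687] ext [0.0226 0.0147 0.015 ] rect [412.  -84.4] [11.5 25.5] 69.6
  top z [0.1749 0.175  0.1753 0.176  0.1762]
B rim 125 mean [ 0.4149 -0.2153  0.0562] mid [ 0.4156 -0.2167  0.056 ] ext [0.0786 0.0855 0.0114] rect [ 415.3 -216.8] [64.  81.6] 13.6
B tab 45 mean [ 0.4154 -0.2161  0.1698] mid [ 0.4155 -0.2165  0.1686] ext [0.0254 0.0156 0.0151] rect [ 415.5 -216.8] [25.7 11.1] 17.6
  top z [0.1745 0.1746 0.1748 0.1751 0.1762]
hook tab1 45 mean [0.4975 0.3139 0.1339] mid [0.5009 0.3154 0.1292] ext [0.031  0.012  0.0329] rect [500.9 315.5] [30.9 11.7] 1.5
hook tab2 50 mean [0.4949 0.37   0.1
[... 1701 characters left out ...]
.7 24.8] 89.0
hook tab2 87 mean [0.4952 0.371  0.1292] mid [0.4966 0.3694 0.1277] ext [0.0253 0.0138 0.0313] rect [496.6 369.5] [25.3 13.7] 0.8
hook tab3 87 mean [0.493  0.4265 0.1295] mid [0.4945 0.4242 0.1267] ext [0.0273 0.0162 0.029 ] rect [494.4 425. ] [26.3 14.5] 9.7
rail 428 mean [0.67   0.0798 0.2432] mid [0.6757 0.0617 0.243 ] ext [0.0249 0.3797 0.0159] rect [675.7  61.7] [379.7  24.7] 90.0
 rail slope [0.009  0.6693]
fin 122 mean [ 0.6506 -0.2037  0.2211] mid [ 0.6528 -0.2078  0.2211] ext [0.0313 0.0422 0.0416] rect [ 651.2 -204.8] [45.1 22.7] 54.2
arm 192 mean [ 0.6351 -0.2225  0.1895] mid [ 0.6307 -0.2369  0.1898] ext [0.0741 0.1025 0.0495] rect [ 624.3 -232.5] [119.6  28.9] 51.2
```

```bash
cat >> h.py <<'E'
from scipy.spatial.transform import Rotation as Ro
def tool(s=None):
    s=s or manip.read_state(); q=s["tool_rot"]; return np.array(s["tcp_pos"]),Ro.from_quat([q[1],q[2],q[3],q[0]]).as_matrix()
def yaw(R): return np.degrees(np.arctan2(R[1,2],R[0,2]))  # dir of tool z
def plan(target,zdir=None,step=.04):
    """shift in tool axes to world target; zdir: wanted heading of tool z (deg) mod 180"""
    p,R=tool(); print("tcp",p,"tool z heading",yaw(R),"R",R.round(2).tolist() if 0 else "")
    dyaw=0
    if zdir is not None:
        dyaw=(zdir-yaw(R)+90)%180-90
    d=np.array(target)-p
    t0=R.T@d
    R2=Ro.from_euler('z',dyaw,degrees=True).as_matrix()@R
    t1=R2.T@d
    n=int(np.ceil(max(np.linalg.norm(d)/step,1)))
    print("turn about tool y first (rad)",round(float(np.radians(dyaw)*np.sign(R[2,1])),4),"alt +-pi")
    print("shift before turn",t0.round(4),"after turn",t1.round(4),"rows",n,"per row after turn",(t1/n).round(4), "before",(t0/n).round(4))
E
python3 - <<'E'
from h import *
p,R=tool();print(R,yaw(R))
plan((.6495,-.202,.34),61+90)
print(manip.read_state()["joint_pos"])
E
```

```text
[[-0.9664 -0.0001  0.2569]
 [-0.2569  0.0017 -0.9664]
 [-0.0003 -1.     -0.0017]] -75.11091013480663
tcp [ 0.167  -0.6277  0.2303] tool z heading -75.11091013480663 R 
turn about tool y first (rad) -0.8048 alt +-pi
shift before turn [-0.5758 -0.109  -0.2876] after turn [-0.6063 -0.1099  0.2155] rows 17 per row after turn [-0.0357 -0.0065  0.0127] before [-0.0339 -0.0064 -0.0169]
[-1.4851  0.2457  1.5589  0.      1.3387 -0.1741]
```

```bash
cat >> h.py <<'E'
def rows(wps,g,step=.038,zdir=None,tstep=.115):
    """wps list of world targets; turn spread over first leg"""
    p,R=tool(); print("tcp",p,"head",round(yaw(R),2))
    turn=0
    if zdir is not None: turn=np.radians((zdir-yaw(R)+90)%180-90)
    out=[]
    for i,w in enumerate(wps):
        d=np.array(w)-p; tr=turn if i==0 else 0
        n=int(np.ceil(max(np.linalg.norm(d)/step,abs(tr)/tstep,1)-.02))
        for k in range(n):
            s=R.T@(d/n); out.append([round(float(x),4) for x in s]+[round(-tr/n,4),g])
            R=Ro.from_euler('z',tr/n).as_matrix()@R
        p=np.array(w)
    for i in range(0,len(out),5): print(", ".join(str(x) for r in out[i:i+5] for x in r))
E
python3 -c "
from h import *
rows([(.6495,-.2025,.34)],-1,zdir=151)"
```

```text
tcp [ 0.167  -0.6277  0.2303] head -75.11
-0.032, -0.0061, -0.016, -0.0447, -1, -0.0327, -0.0061, -0.0145, -0.0447, -1, -0.0333, -0.0061, -0.013, -0.0447, -1, -0.0338, -0.0061, -0.0115, -0.0447, -1, -0.0343, -0.0061, -0.01, -0.0447, -1
-0.0347, -0.0061, -0.0085, -0.0447, -1, -0.0351, -0.0061, -0.0069, -0.0447, -1, -0.0353, -0.0061, -0.0053, -0.0447, -1, -0.0355, -0.0061, -0.0037, -0.0447, -1, -0.0357, -0.0061, -0.0022, -0.0447, -1
-0.0357, -0.0061, -0.0006, -0.0447, -1, -0.0357, -0.0061, 0.001, -0.0447, -1, -0.0356, -0.0061, 0.0026, -0.0447, -1, -0.0355, -0.0061, 0.0042, -0.0447, -1, -0.0353, -0.0061, 0.0058, -0.0447, -1
-0.035, -0.0061, 0.0074, -0.0447, -1, -0.0346, -0.0061, 0.0089, -0.0447, -1, -0.0342, -0.0061, 0.0105, -0.0447, -1
```

Call:
jog_arm:
  steps: [-0.032, -0.0061, -0.016, -0.0447, 0, -0.0327, -0.0061, -0.0145, -0.0447, 0, -0.0333, -0.0061, -0.013, -0.0447, 0, -0.0338, -0.0061, -0.0115, -0.0447, 0, -0.0343, -0.0061, -0.01, -0.0447, 0]

```text
t: 0.52
tcp_pos: [0.302, -0.5085, 0.2615]
tool_rot: [0.17, -0.17, 0.687, -0.686]
ft_force: [0.6, -0.7, 0.8]
width: 0.501
```

Call:
jog_arm:
  steps: [-0.0347, -0.0061, -0.0085, -0.0447, 0, -0.0351, -0.0061, -0.0069, -0.0447, 0, -0.0353, -0.0061, -0.0053, -0.0447, 0, -0.0355, -0.0061, -0.0037, -0.0447, 0, -0.0357, -0.0061, -0.0022, -0.0447, 0]

```text
t: 0.93
tcp_pos: [0.4361, -0.3903, 0.2922]
tool_rot: [0.245, -0.245, 0.663, -0.663]
ft_force: [1.0, 0.0, 0.7]
width: 0.497
```

Call:
jog_arm:
  steps: [-0.0357, -0.0061, -0.0006, -0.0447, 0, -0.0357, -0.0061, 0.001, -0.0447, 0, -0.0356, -0.0061, 0.0026, -0.0447, 0, -0.0355, -0.0061, 0.0042, -0.0447, 0, -0.0353, -0.0061, 0.0058, -0.0447, 0]

```text
t: 1.35
tcp_pos: [0.57, -0.2721, 0.3226]
tool_rot: [0.318, -0.318, 0.632, -0.631]
ft_force: [0.2, -0.9, 0.1]
width: 0.5
```

Call:
jog_arm:
  steps: [-0.035, -0.0061, 0.0074, -0.0447, 0, -0.0346, -0.0061, 0.0089, -0.0447, 0, -0.0342, -0.0061, 0.0105, -0.0447, 0, 0, 0, 0, 0, 0, 0, 0, 0, 0, 0]

```text
t: 1.77
tcp_pos: [0.6504, -0.2012, 0.3405]
tool_rot: [0.359, -0.36, 0.609, -0.609]
ft_force: [-0.7, -0.9, -0.4]
width: 0.498
```

```bash
python3 -c "
from h import *
s=manip.read_state();print(s['t'],s['width'],s['joint_pos'])
grab('1')
crop('side',load('side','1')[0],180,480,20,300,2,'s1')
rows([(.6495,-.2025,.205)],0,zdir=151)"
```

```text
1.7667 0.49808798080337807 [-0.4661  0.2537  1.3504 -0.0002  1.5382  0.0375]
tcp [ 0.649  -0.203   0.3402] head -29.04
-0.0002, 0.0338, 0.0001, -0.0002, 0, -0.0002, 0.0338, 0.0001, -0.0002, 0, -0.0002, 0.0338, 0.0001, -0.0002, 0, -0.0002, 0.0338, 0.0001, -0.0002, 0
```

View pics/s1.png

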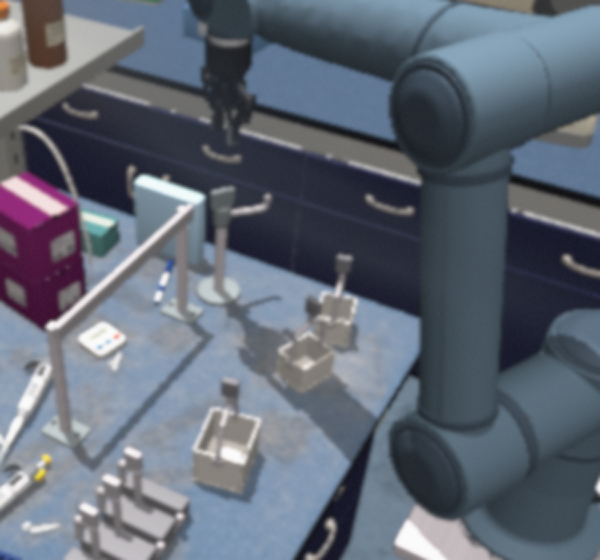

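Call:
jog_arm:
  steps: [0, 0.034, 0, 0, 0, 0, 0.034, 0, 0, 0, 0, 0.034, 0, 0, 0, 0, 0.034, 0, 0, 0, 0, 0, 0, 0, 0]

```text
t: 2.28
tcp_pos: [0.6468, -0.2033, 0.1995]
tool_rot: [0.357, -0.359, 0.612, -0.608]
ft_force: [0.1, -0.6, 0.6]
width: 0.498
```

Call:
jog_arm:
  steps: [0, 0, 0, 0, 1, 0, 0, 0, 0, 1, 0, 0, 0, 0, 1, 0, 0, 0, 0, 1, 0, 0, 0, 0, 1]

```text
t: 2.7
tcp_pos: [0.6538, -0.2061, 0.2062]
tool_rot: [-0.361, 0.355, -0.605, 0.614]
ft_force: [25.5, -10.1, -14.0]
width: 0.128
```

Call:
jog_arm:
  steps: [0, 0, 0, 0, 1, 0, 0, 0, 0, 1]

```text
t: 2.87
tcp_pos: [0.6537, -0.2061, 0.2062]
tool_rot: [-0.361, 0.355, -0.605, 0.614]
ft_force: [25.4, -11.8, -14.1]
width: 0.127
```

Call:
jog_arm:
  steps: [0, -0.002, 0.004, 0, 1, 0, 0, 0, 0, 1]

```text
t: 3.03
tcp_pos: [0.6537, -0.206, 0.2061]
tool_rot: [-0.359, 0.358, -0.609, 0.61]
ft_force: [8.4, -4.0, -11.2]
width: 0.131
```

Call:
jog_arm:
  steps: [0, 0, 0.001, 0.11, 1, 0, 0, 0, 0.11, 1, 0, 0, 0, 0.11, 1, 0, 0, 0, 0.11, 1, 0, 0, 0, 0.11, 1]

```text
t: 3.45
tcp_pos: [0.6537, -0.206, 0.2061]
tool_rot: [-0.178, 0.178, -0.684, 0.685]
ft_force: [5.4, -3.2, -9.9]
width: 0.124
```

Call:
jog_arm:
  steps: [0, 0, 0, 0.11, 1, 0, 0, 0, 0.11, 1, 0, 0, 0, 0.11, 1, 0, 0, 0, 0.11, 1, 0, 0, 0, 0.075, 1]

```text
t: 3.87
tcp_pos: [0.6537, -0.206, 0.2061]
tool_rot: [0.002, -0.002, -0.707, 0.707]
ft_force: [4.2, -1.9, -9.4]
width: 0.128
```

Call:
jog_arm:
  steps: [0, 0, 0, 0, 1, 0, 0, 0, 0, 1, 0, 0, 0, 0, 1]

```text
t: 4.12
tcp_pos: [0.6537, -0.206, 0.2061]
tool_rot: [0.0, -0.001, -0.707, 0.707]
ft_force: [4.8, -2.1, -9.9]
width: 0.126
```

```bash
python3 -c "
from h import *
s=manip.read_state();print(s['t'],s['width'],s['joint_pos'],s['ft_force'],yaw(tool()[1]),s['tcp_pos'])
grab('2')
crop('top',load('top','2')[0],310,430,130,270,4,'t2')
P=cloud('top',load('top','2')[1])
q=reg(P,.55,.645,-.28,-.16,.165,.215)[0];desc(q,'arm')
print(np.degrees(np.arctan(np.polyfit(q[:,0],q[:,1],1)[0])))
"
```

```text
4.1167 0.12607993287541036 [-0.4703  0.3461  1.4808  0.0002  1.314   1.1025] [ 4.7735 -2.1004 -9.9269] -90.11719374128862 [ 0.6537 -0.206   0.2061]
arm 0Traceback (most recent call last):
  File "<string>", line 8, in <module>
    print(np.degrees(np.arctan(np.polyfit(q[:,0],q[:,1],1)[0])))
                               ~~~~~~~~~~^^^^^^^^^^^^^^^^^
    raise TypeError("expected non-empty vector for x")
TypeError: expected non-empty vector for x
```

View pics/t2.png

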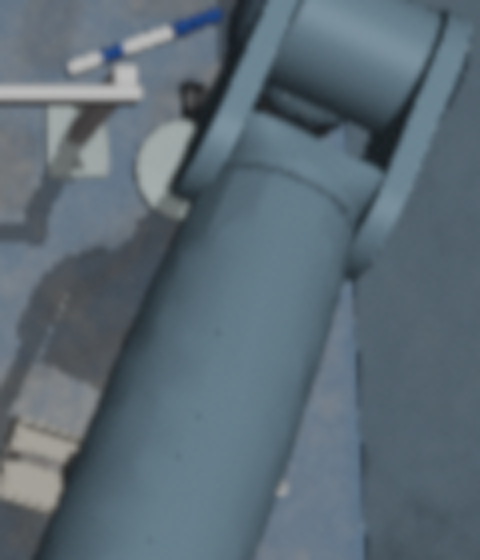

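Call:
jog_arm:
  steps: [0, 0, 0, 0, 0, 0, 0, 0, 0, 0, 0, 0, 0, 0, 0, 0, -0.02, 0, 0, 0, 0, -0.04, 0, 0, 0]

```text
t: 4.63
tcp_pos: [0.6512, -0.2041, 0.2622]
tool_rot: [-0.004, -0.003, 0.709, -0.705]
ft_force: [1.1, -0.5, -0.2]
width: 0.497
```

```bash
python3 -c "
from h import *
rows([(.6537,-.206,.36),(.5,0.05,.36),(.43,0.163,.36)],0,zdir=-90+12)
"
```

```text
tcp [ 0.6512 -0.2041  0.2622] head -90.05
-0.0005, -0.0326, 0.0005, -0.0701, 0, -0.0005, -0.0326, 0.0005, -0.0701, 0, -0.0004, -0.0326, 0.0006, -0.0701, 0, 0.0121, 0.0003, -0.0353, 0.0, 0, 0.0121, 0.0003, -0.0353, 0.0, 0
0.0121, 0.0003, -0.0353, 0.0, 0, 0.0121, 0.0003, -0.0353, 0.0, 0, 0.0121, 0.0003, -0.0353, 0.0, 0, 0.0121, 0.0003, -0.0353, 0.0, 0, 0.0121, 0.0003, -0.0353, 0.0, 0
0.0121, 0.0003, -0.0353, 0.0, 0, 0.0112, 0.0003, -0.0313, 0.0, 0, 0.0112, 0.0003, -0.0313, 0.0, 0, 0.0112, 0.0003, -0.0313, 0.0, 0, 0.0112, 0.0003, -0.0313, 0.0, 0
```

Call:
jog_arm:
  steps: [0, -0.0326, 0, -0.07, 0, 0, -0.0326, 0, -0.07, 0, 0, -0.0326, 0, -0.07, 0, 0.012, 0, -0.035, 0, 0, 0.012, 0, -0.035, 0, 0]

```text
t: 5.05
tcp_pos: [0.6166, -0.1427, 0.3694]
tool_rot: [-0.075, 0.071, -0.702, 0.705]
ft_force: [0.3, 0.2, -0.7]
width: 0.497
```

Call:
jog_arm:
  steps: [0.012, 0, -0.035, 0, 0, 0.012, 0, -0.035, 0, 0, 0.012, 0, -0.035, 0, 0, 0.012, 0, -0.035, 0, 0, 0.012, 0, -0.035, 0, 0]

```text
t: 5.47
tcp_pos: [0.5196, 0.0182, 0.3661]
tool_rot: [-0.074, 0.073, -0.703, 0.703]
ft_force: [-0.1, 0.1, 0.5]
width: 0.503
```

Call:
jog_arm:
  steps: [0.012, 0, -0.035, 0, 0, 0.011, 0, -0.031, 0, 0, 0.011, 0, -0.031, 0, 0, 0.011, 0, -0.031, 0, 0, 0, 0, 0, 0, 0]

```text
t: 5.88
tcp_pos: [0.4478, 0.1364, 0.3666]
tool_rot: [0.077, -0.075, 0.704, -0.703]
ft_force: [0.1, 0.1, 0.5]
width: 0.504
```

```bash
python3 -c "
from h import *
grab('3')
for n in ('top','side'):
  im,d=load(n,'3');P=cloud(n,d)
  desc(reg(P,.55,.7,-.28,-.14,.165,.24)[0],n+' arm+fin')
  q=reg(P,.55,.63,-.28,-.14,.165,.215)[0];desc(q,'arm');print(np.degrees(np.arctan(np.polyfit(q[:,0],q[:,1],1)[0])))
  desc(reg(P,.6,.7,-.24,-.16,.22,.24)[0],n+' fin')
  for nm,b,rim,tab in(('L',(.36,.5,.09,.24),(.064,.076),(.172,.2)),('A',(.35,.47,-.15,-.02),(.05,.062),(.158,.18)),('B',(.35,.47,-.28,-.16),(.05,.062),(.158,.18))):
        desc(reg(P,*b,*rim)[0],nm+' rim');desc(reg(P,*b,*tab)[0],nm+' tab')
im=load('top','3')[0];crop('top',im,140,400,130,270,3,'t3')
im=load('side','3')[0];crop('side',im,150,500,0,300,2,'s3')
rows([(.43,0.163,.36)],0,zdir=-90+12)
"
```

```text
top arm+fin 280 mean [ 0.6252 -0.2005  0.2021] mid [ 0.6131 -0.2041  0.2047] ext [0.1183 0.0321 0.0676] rect [ 613.7 -198.9] [ 30.8 117.3] 82.5
arm 115 mean [ 0.5909 -0.2023  0.1838] mid [ 0.5918 -0.2033  0.1881] ext [0.0757 0.0123 0.0337] rect [ 591.8 -203.3] [75.7 12.1] 0.2
-0.20529781043776751
top fin 83 mean [ 0.6497 -0.2026  0.2324] mid [ 0.6506 -0.2035  0.2294] ext [0.0433 0.0143 0.0181] rect [ 650.5 -204. ] [14.  43.1] 87.4
L rim 42 mean [0.3936 0.1476 0.071 ] mid [0.3972 0.1539 0.0701] ext [0.0296 0.0847 0.0115] rect [391.5 152.4] [13.1 88.6] 19.8
L tab 0
A rim 114 mean [ 0.4124 -0.0841  0.0569] mid [ 0.4122 -0.084   0.0564] ext [0.0825 0.0868 0.0111] rect [411.8 -84. ] [79.6 64.2] 70.6
A tab 42 mean [ 0.412  -0.0838  0.1701] mid [ 0.4123 -0.0841  0.1687] ext [0.0226 0.0166 0.0179] rect [411.9 -84.5] [11.7 25.2] 72.1
B rim 117 mean [ 0.4163 -0.2172  0.0562] mid [ 0.4156 -0.217   0.0561] ext [0.0787 0.0887 0.0117] rect [ 415.6 -217. ] [64.  79.7] 14.4
B tab 44 mean [ 0.4157 -0.2161  0.17  ] mid [ 0.4155 -0.2173  0.1671] ext [0.0255 0.0151 0.0146] rect [ 415.5 -216.1] [25.2 12.
[... 604 characters left out ...]
] mid [0.4299 0.1627 0.1819] ext [0.0271 0.0177 0.0196] rect [430.  162.8] [26.9 15.2] 6.9
A rim 141 mean [ 0.411  -0.0851  0.0558] mid [ 0.4139 -0.0868  0.056 ] ext [0.0815 0.0953 0.0118] rect [414.1 -86.7] [82.2 65.5] 72.1
A tab 41 mean [ 0.4123 -0.0846  0.1684] mid [ 0.4138 -0.0851  0.1675] ext [0.0277 0.0136 0.0188] rect [413.9 -85.6] [12.1 28.2] 83.8
B rim 90 mean [ 0.413  -0.2212  0.056 ] mid [ 0.416  -0.2203  0.0559] ext [0.0752 0.0889 0.0117] rect [ 415.1 -220.6] [62.7 86.3] 21.3
B tab 41 mean [ 0.4164 -0.2173  0.1681] mid [ 0.4167 -0.2163  0.1673] ext [0.026  0.0194 0.0183] rect [ 416.6 -215.8] [25.8 18.3] 5.6
tcp [0.4498 0.1336 0.3662] head -77.88
0.0132, 0.0062, -0.0329, 0.0022, 0
```

View pics/t3.png

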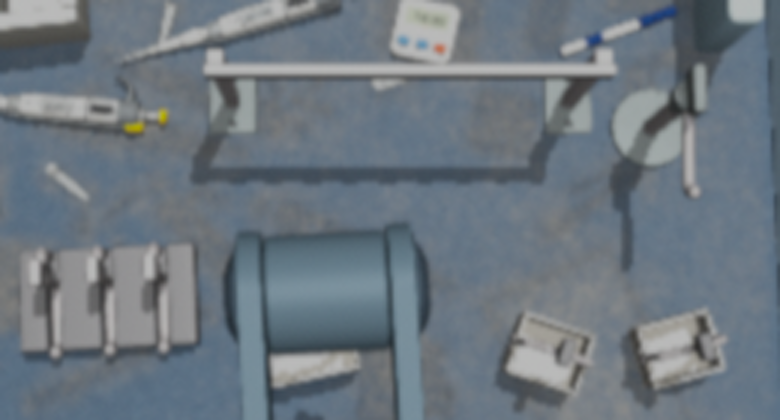

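View pics/s3.png

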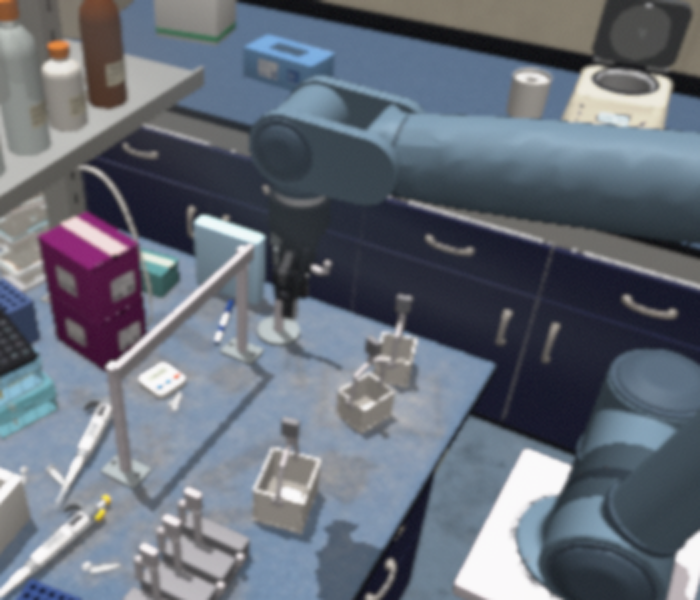

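```bash
python3 -c "
from h import *
for i in range(4):
  print(tool()[0],yaw(tool()[1])); manip.get_image('side')
rows([(.430,0.1625,.22)],0,zdir=-90+12)
"
```

```text
[0.4498 0.1336 0.3662] -77.87504190201689
[0.4502 0.1328 0.3659] -77.96909231001283
[0.4505 0.1324 0.3656] -78.02763832411412
[0.4506 0.1321 0.3653] -78.07572135149489
tcp [0.4507 0.132  0.3651] head -78.09
0.0035, 0.0363, -0.0085, -0.0004, 0, 0.0035, 0.0363, -0.0085, -0.0004, 0, 0.0035, 0.0363, -0.0085, -0.0004, 0, 0.0035, 0.0363, -0.0085, -0.0004, 0
```

Call:
jog_arm:
  steps: [0.014, 0, -0.034, 0, 0, 0, 0.036, 0, 0, 0, 0, 0.036, 0, 0, 0, 0, 0.036, 0, 0, 0, 0, 0.036, 0, 0, 0]

```text
t: 6.6
tcp_pos: [0.4298, 0.1625, 0.2196]
tool_rot: [-0.074, 0.073, -0.703, 0.703]
ft_force: [0.3, -0.5, 0.2]
width: 0.501
```

Call:
jog_arm:
  steps: [0, 0, 0, 0, 0, 0, 0, 0, 0, 0, 0, 0, 0, 0, 0, 0, 0, 0, 0, 0]

```text
t: 6.93
tcp_pos: [0.4314, 0.1631, 0.224]
tool_rot: [0.075, -0.072, 0.703, -0.703]
ft_force: [-0.0, -0.2, 0.3]
width: 0.502
```

```bash
python3 -c "
from h import *
rows([(.430,0.1625,.163)],0,zdir=-90+12)
"
```

```text
tcp [0.4314 0.1631 0.224 ] head -78.04
0.0009, 0.0305, 0.0001, -0.0004, 0, 0.0009, 0.0305, 0.0001, -0.0004, 0
```

Call:
jog_arm:
  steps: [0.001, 0.03, 0, 0, 0, 0.001, 0.03, 0, 0, 0, 0, 0, 0, 0, 0, 0, 0, 0, 0, 0, 0, 0, 0, 0, 0]

```text
t: 7.35
tcp_pos: [0.4292, 0.1629, 0.1636]
tool_rot: [0.075, -0.072, 0.703, -0.703]
ft_force: [0.2, -0.0, 1.1]
width: 0.5
```

Call:
jog_arm:
  steps: [0, 0, 0, 0, 1, 0, 0, 0, 0, 1, 0, 0, 0, 0, 1, 0, 0, 0, 0, 1, 0, 0, 0, 0, 1]

```text
t: 7.77
tcp_pos: [0.4289, 0.1627, 0.1628]
tool_rot: [-0.075, 0.073, -0.703, 0.703]
ft_force: [-0.1, -1.4, 5.7]
width: 0.129
```

Call:
jog_arm:
  steps: [0, 0, 0, 0, 1, 0, 0, 0, 0, 1, 0, 0, 0, 0, 1]

```text
t: 8.02
tcp_pos: [0.429, 0.1627, 0.1628]
tool_rot: [-0.075, 0.073, -0.703, 0.703]
ft_force: [0.3, -1.1, 5.9]
width: 0.126
```

```bash
python3 -c "
from h import *
rows([(.429,0.163,.25),(.52,0.06,.25),(.49,-.2055,.25)],1)
"
```

```text
tcp [0.429  0.1627 0.1628] head -78.0
-0.0001, -0.0291, -0.0001, 0.0, 1, -0.0001, -0.0291, -0.0001, 0.0, 1, -0.0001, -0.0291, -0.0001, 0.0, 1, -0.0169, 0.0001, 0.0299, 0.0, 1, -0.0169, 0.0001, 0.0299, 0.0, 1
-0.0169, 0.0001, 0.0299, 0.0, 1, -0.0169, 0.0001, 0.0299, 0.0, 1, 0.0106, -0.0, 0.0317, 0.0, 1, 0.0106, -0.0, 0.0317, 0.0, 1, 0.0106, -0.0, 0.0317, 0.0, 1
0.0106, -0.0, 0.0317, 0.0, 1, 0.0106, -0.0, 0.0317, 0.0, 1, 0.0106, -0.0, 0.0317, 0.0, 1, 0.0106, -0.0, 0.0317, 0.0, 1, 0.0106, -0.0, 0.0317, 0.0, 1
```

Call:
jog_arm:
  steps: [0, -0.02, 0, 0, 1, 0, -0.034, 0, 0, 1, 0, -0.034, 0, 0, 1, -0.017, 0, 0.03, 0, 1, -0.017, 0, 0.03, 0, 1]

```text
t: 8.43
tcp_pos: [0.4744, 0.1115, 0.2517]
tool_rot: [-0.077, 0.073, -0.703, 0.703]
ft_force: [-0.3, 1.1, -3.0]
width: 0.127
```

Call:
jog_arm:
  steps: [-0.017, 0, 0.03, 0, 1, -0.017, 0, 0.03, 0, 1, 0.0106, 0, 0.0317, 0, 1, 0.0106, 0, 0.0317, 0, 1, 0.0106, 0, 0.0317, 0, 1]

```text
t: 8.85
tcp_pos: [0.507, -0.0413, 0.248]
tool_rot: [0.073, -0.075, 0.704, -0.703]
ft_force: [1.0, 0.1, -1.8]
width: 0.126
```

Call:
jog_arm:
  steps: [0.0106, 0, 0.0317, 0, 1, 0.0106, 0, 0.0317, 0, 1, 0.0106, 0, 0.0317, 0, 1, 0.0106, 0, 0.0317, 0, 1, 0.0106, 0, 0.0317, 0, 1]

```text
t: 9.27
tcp_pos: [0.4879, -0.2074, 0.2483]
tool_rot: [0.074, -0.074, 0.704, -0.703]
ft_force: [0.5, -0.9, -2.2]
width: 0.127
```

Call:
jog_arm:
  steps: [0, 0, 0, 0.105, 1, 0, 0, 0, 0.105, 1, 0, 0, 0, 0, 1, 0, 0, 0, 0, 1, 0, 0, 0, 0, 1]

```text
t: 9.68
tcp_pos: [0.4885, -0.2057, 0.2485]
tool_rot: [0.001, -0.001, 0.707, -0.707]
ft_force: [-0.0, 1.3, -2.2]
width: 0.129
```

```bash
python3 -c "
from h import *
grab('4')
im=load('side','4')[0];crop('side',im,150,450,50,300,2.6,'s4')
for i in range(3):
  print(manip.read_state()['tcp_pos']); manip.get_image('side')
for n in ('top','side'):
  P=cloud(n,load(n,'4')[1])
  desc(reg(P,.4,.56,-.3,-.13,.12,.16)[0],n+' rim');
  desc(reg(P,.4,.56,-.3,-.13,.18,.235)[0],n+' bar')
rows([(.582,-.2055,.25)],1,zdir=-90)
"
```

```text
[ 0.4887 -0.2057  0.2487]
[ 0.4887 -0.2057  0.2488]
[ 0.4887 -0.2058  0.2489]
top rim 165 mean [ 0.494  -0.1745  0.1454] mid [ 0.4868 -0.2019  0.1402] ext [0.0799 0.0985 0.0392] rect [ 488.3 -201.3] [79.8 97.1] 2.6
top bar 23 mean [ 0.5202 -0.1821  0.1961] mid [ 0.5215 -0.1828  0.1948] ext [0.0759 0.0464 0.0277] rect [ 521.8 -183.2] [ 8.5 86.7] 62.1
side rim 542 mean [ 0.4802 -0.2022  0.1418] mid [ 0.4676 -0.2055  0.14  ] ext [0.1255 0.1062 0.0398] rect [ 467.4 -205.2] [106.7 124.3] 88.3
side bar 77 mean [ 0.4935 -0.1967  0.2085] mid [ 0.5218 -0.2043  0.2077] ext [0.0757 0.0894 0.0538] rect [ 504.7 -194.2] [86.2 77.6] 30.5
tcp [ 0.4887 -0.2059  0.2489] head -89.97
-0.0311, -0.0004, -0.0001, 0.0002, 1, -0.0311, -0.0004, -0.0001, 0.0002, 1, -0.0311, -0.0004, -0.0001, 0.0002, 1
```

View pics/s4.png

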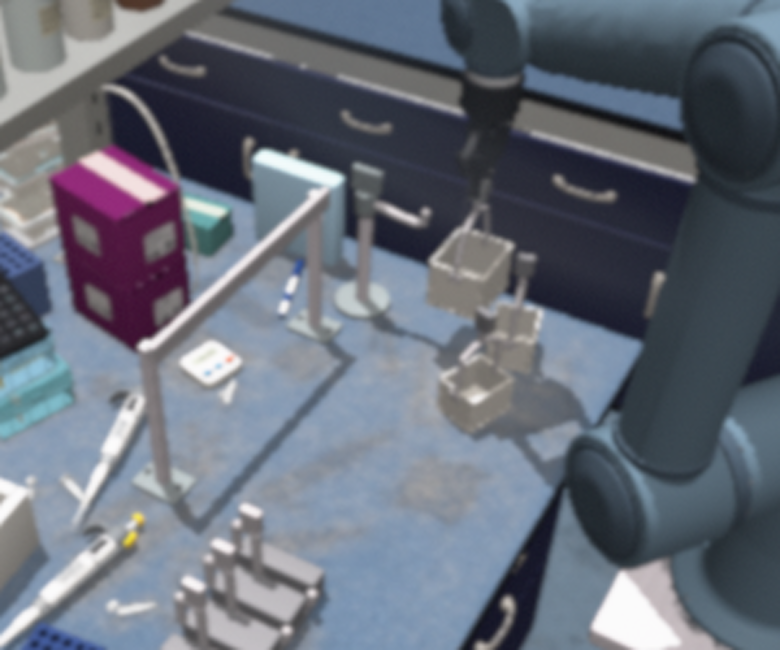

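Call:
jog_arm:
  steps: [-0.031, 0.001, 0.002, 0, 1, -0.031, 0, 0, 0, 1, -0.031, 0, 0, 0, 1, 0, 0, 0, 0, 1, 0, 0, 0, 0, 1]

```text
t: 10.35
tcp_pos: [0.5824, -0.2078, 0.2471]
tool_rot: [-0.0, -0.001, 0.707, -0.707]
ft_force: [-0.2, -0.3, -2.4]
width: 0.127
```

```bash
python3 -c "
from h import *
grab('5')
im=load('side','5')[0];crop('side',im,240,400,50,220,4,'s5')
print(manip.read_state()['tcp_pos'],manip.read_state()['ft_force'])
"
```

```text
[ 0.5812 -0.208   0.2476] [-0.3612  0.4416 -1.4211]
```

View pics/s5.png

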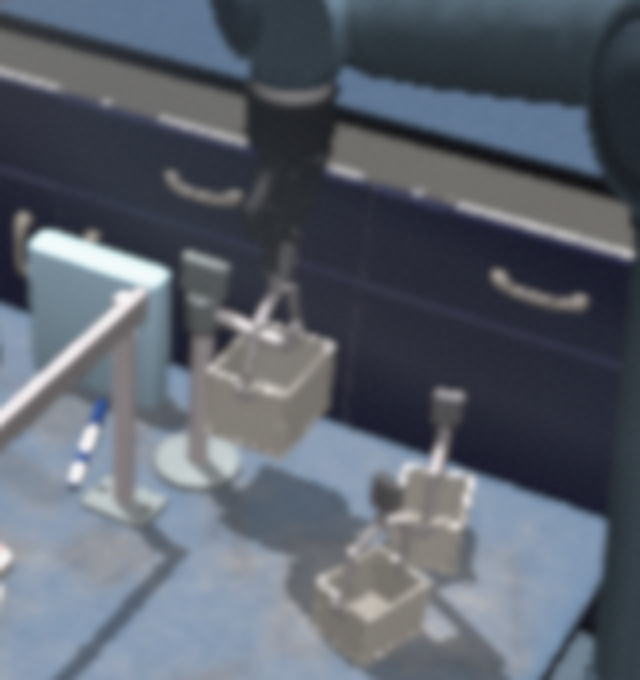

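Call:
jog_arm:
  steps: [0, 0.015, 0, 0, 1, 0, 0.015, 0, 0, 1, 0, 0.003, 0, 0, 1, 0, 0, 0, 0, 1, 0, 0, 0, 0, 1]

```text
t: 10.87
tcp_pos: [0.5814, -0.2084, 0.2156]
tool_rot: [0.0, -0.001, -0.707, 0.707]
ft_force: [0.0, 0.8, -0.9]
width: 0.129
```

Call:
jog_arm:
  steps: [0, 0.002, 0, 0, 1, 0, 0, 0, 0, 1, 0, 0, 0, 0, 1]

```text
t: 11.12
tcp_pos: [0.5819, -0.2084, 0.2136]
tool_rot: [-0.0, -0.001, -0.707, 0.707]
ft_force: [-0.6, 0.2, -1.8]
width: 0.13
```

Call:
jog_arm:
  steps: [0, 0.002, 0, 0, 1, 0, 0.001, 0, 0, 1, 0, 0, 0, 0, 1]

```text
t: 11.37
tcp_pos: [0.5821, -0.2085, 0.211]
tool_rot: [-0.0, -0.001, -0.707, 0.707]
ft_force: [-0.2, -0.4, 3.1]
width: 0.127
```

Call:
jog_arm:
  steps: [0, 0.001, 0, 0, 1, 0, 0, 0, 0, 1, 0, 0, 0, 0, 1]

```text
t: 11.62
tcp_pos: [0.5822, -0.2086, 0.2108]
tool_rot: [-0.0, -0.001, -0.707, 0.707]
ft_force: [-1.8, 1.0, 6.7]
width: 0.126
```

Call:
jog_arm:
  steps: [0, 0, 0, 0, 0.4, 0, 0, 0, 0, 0.2, 0, 0, 0, 0, 0, 0, 0, 0, 0, 0, 0, -0.01, 0, 0, 0]

```text
t: 12.03
tcp_pos: [0.5804, -0.2075, 0.2165]
tool_rot: [-0.002, -0.001, 0.708, -0.706]
ft_force: [-0.1, 0.7, -1.0]
width: 0.497
```

Call:
jog_arm:
  steps: [0, -0.03, 0, 0, 0, 0, -0.04, 0, 0, 0, 0, -0.04, 0, 0, 0, 0, -0.02, 0, 0, 0]

```text
t: 12.37
tcp_pos: [0.5829, -0.2088, 0.3558]
tool_rot: [-0.002, -0.003, -0.706, 0.709]
ft_force: [0.3, -0.3, -0.2]
width: 0.498
```

```bash
python3 -c "
from h import *
grab('6')
im=load('side','6')[0];crop('side',im,240,400,50,220,4,'s6')
print(manip.read_state()['tcp_pos'],manip.read_state()['ft_force'])
rows([(.56,.1,.37),(.497,.31,.37)],0,zdir=-87.5)
"
```

```text
[ 0.5834 -0.2092  0.356 ] [-0.1447  0.8894  0.328 ]
tcp [ 0.5834 -0.2092  0.356 ] head -90.03
0.0026, -0.0018, -0.0343, -0.0049, 0, 0.0024, -0.0018, -0.0344, -0.0049, 0, 0.0023, -0.0018, -0.0344, -0.0049, 0, 0.0021, -0.0018, -0.0344, -0.0049, 0, 0.0019, -0.0018, -0.0344, -0.0049, 0
0.0018, -0.0018, -0.0344, -0.0049, 0, 0.0016, -0.0018, -0.0344, -0.0049, 0, 0.0014, -0.0018, -0.0344, -0.0049, 0, 0.0013, -0.0018, -0.0344, -0.0049, 0, 0.009, -0.0003, -0.0354, 0.0, 0
0.009, -0.0003, -0.0354, 0.0, 0, 0.009, -0.0003, -0.0354, 0.0, 0, 0.009, -0.0003, -0.0354, 0.0, 0, 0.009, -0.0003, -0.0354, 0.0, 0, 0.009, -0.0003, -0.0354, 0.0, 0
```

View pics/s6.png

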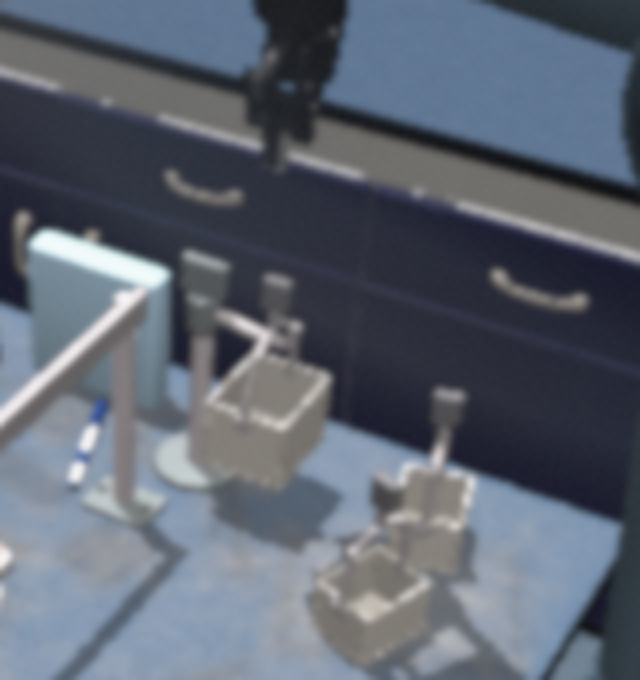

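Call:
jog_arm:
  steps: [0.002, 0, -0.035, 0, 0, 0.002, 0, -0.035, 0, 0, 0.002, 0, -0.035, 0, 0, 0.002, 0, -0.035, 0, 0, 0.002, 0, -0.035, 0, 0]

```text
t: 12.88
tcp_pos: [0.571, -0.0316, 0.3478]
tool_rot: [-0.001, -0.0, 0.707, -0.707]
ft_force: [0.5, 0.4, -0.1]
width: 0.499
```

Call:
jog_arm:
  steps: [0.002, 0, -0.035, -0.01, 0, 0.002, 0, -0.035, -0.01, 0, 0.001, 0, -0.035, -0.01, 0, 0.001, 0, -0.035, -0.01, 0, 0.009, 0, -0.035, -0.005, 0]

```text
t: 13.3
tcp_pos: [0.5531, 0.1429, 0.3476]
tool_rot: [-0.015, 0.016, -0.707, 0.707]
ft_force: [0.8, 0.6, -0.6]
width: 0.5
```

Call:
jog_arm:
  steps: [0.009, 0, -0.035, 0, 0, 0.009, 0, -0.035, 0, 0, 0.009, 0, -0.035, 0, 0, 0.009, 0, -0.035, 0, 0, 0.009, 0, -0.03, 0, 0]

```text
t: 13.72
tcp_pos: [0.4995, 0.311, 0.3478]
tool_rot: [-0.015, 0.017, -0.707, 0.707]
ft_force: [-0.1, -0.1, 0.5]
width: 0.501
```

```bash
python3 -c "
from h import *
grab('7')
P=cloud('side',load('side','7')[1])
desc(reg(P,.5,.7,-.3,-.1,.21,.26)[0],'Ltab side')
for n in ('top','side'):
  P=cloud(n,load(n,'7')[1])
  for k,y in((1,.314),(2,.37),(3,.425)):
        desc(reg(P,.46,.54,y-.02,y+.025,.112,.15)[0],n+f'hook tab{k}')
  for nm,b,rim,tab in(('A',(.35,.47,-.15,-.02),(.05,.062),(.158,.18)),('B',(.35,.47,-.28,-.16),(.05,.062),(.158,.18)),('L',(.5,.63,-.28,-.13),(.11,.125),(.217,.24))):
        desc(reg(P,*b,*rim)[0],n+nm+' rim');desc(reg(P,*b,*tab)[0],n+nm+' tab')
rows([(.4985,.3125,.2)],0,zdir=-87.4)
"
```

```text
Ltab side 13 mean [ 0.58   -0.2062  0.214 ] mid [ 0.5823 -0.2064  0.2146] ext [0.0241 0.0146 0.0055] rect [ 581.1 -206.1] [25.   8.7] 15.8
tophook tab1 0
tophook tab2 0
tophook tab3 0
topA rim 119 mean [ 0.4113 -0.0834  0.0563] mid [ 0.4121 -0.0832  0.0562] ext [0.0823 0.0894 0.0115] rect [411.8 -84.1] [80.6 64.1] 70.8
topA tab 41 mean [ 0.412  -0.0838  0.1692] mid [ 0.4124 -0.0843  0.1674] ext [0.0227 0.0166 0.018 ] rect [411.9 -84.5] [11.  24.9] 70.2
topB rim 120 mean [ 0.4151 -0.2157  0.0561] mid [ 0.4157 -0.2172  0.0559] ext [0.0788 0.0875 0.0114] rect [ 415.4 -216.7] [63.8 81.5] 14.5
topB tab 47 mean [ 0.4151 -0.216   0.1689] mid [ 0.4154 -0.2171  0.1691] ext [0.0253 0.0168 0.0179] rect [ 415.6 -216.6] [25.8 12.9] 12.5
topL rim 193 mean [ 0.5776 -0.2018  0.1178] mid [ 0.5807 -0.204   0.1175] ext [0.0794 0.0995 0.0149] rect [ 580.6 -204.1] [99.5 79.2] 89.7
topL tab 55 mean [ 0.5823 -0.2061  0.2315] mid [ 0.5987 -0.2068  0.2287] ext [0.0621 0.0128 0.0219] rect [ 598.8 -207. ] [62.1 12.1] 1.1
sidehook tab1 79 mean [0.4973 0.3151 0.1296] mid [0.4979 0.3136 0.1266] ext [0.0245 0.0138
[... 486 characters left out ...]
0.1678] mid [ 0.4138 -0.0867  0.1677] ext [0.0252 0.0177 0.0187] rect [413.  -87.4] [14.1 25.3] 66.2
sideB rim 89 mean [ 0.4126 -0.2211  0.0563] mid [ 0.417  -0.2212  0.056 ] ext [0.0768 0.0861 0.0119] rect [ 417.7 -220.4] [64.  83.7] 14.7
sideB tab 39 mean [ 0.4164 -0.2174  0.1681] mid [ 0.4173 -0.2194  0.1687] ext [0.0266 0.023  0.0189] rect [ 417.6 -219.5] [25.5 21.3] 7.2
sideL rim 192 mean [ 0.5797 -0.201   0.1174] mid [ 0.5817 -0.2063  0.1175] ext [0.082  0.108  0.0149] rect [ 582.1 -206.3] [ 81.7 107.8] 0.6
sideL tab 2
tcp [0.4986 0.3126 0.3477] head -87.14
-0.0001, 0.0369, 0.0, 0.0011, 0, -0.0001, 0.0369, 0.0, 0.0011, 0, -0.0001, 0.0369, 0.0, 0.0011, 0, -0.0001, 0.0369, 0.0, 0.0011, 0
```

Call:
jog_arm:
  steps: [0, 0.037, 0, 0.002, 0, 0, 0.037, 0, 0.002, 0, 0, 0.037, 0, 0, 0, 0, 0.037, 0, 0, 0, 0, 0.037, 0, 0, 0]

```text
t: 14.23
tcp_pos: [0.5004, 0.3083, 0.1615]
tool_rot: [-0.014, 0.014, -0.707, 0.707]
ft_force: [-0.6, -0.2, 0.3]
width: 0.499
```

Call:
jog_arm:
  steps: [0, 0.03, 0, 0, 0, 0, 0.02, 0, 0, 0, 0, 0, 0, 0, 0, 0, 0, 0, 0, 0, 0, 0, 0, 0, 0]

```text
t: 14.65
tcp_pos: [0.5019, 0.3092, 0.1154]
tool_rot: [0.015, -0.013, 0.707, -0.707]
ft_force: [1.7, 0.6, 0.4]
width: 0.5
```

Call:
jog_arm:
  steps: [0, 0, 0, 0, 1, 0, 0, 0, 0, 1, 0, 0, 0, 0, 1, 0, 0, 0, 0, 1, 0, 0, 0, 0, 1]

```text
t: 15.07
tcp_pos: [0.5021, 0.3104, 0.1159]
tool_rot: [0.015, -0.013, 0.708, -0.706]
ft_force: [-0.3, 5.1, 6.0]
width: 0.128
```

```bash
python3 -c "
from h import *
s=manip.read_state();print(s['tcp_pos'],s['ft_force'],s['width'],yaw(tool()[1]))
"
```

```text
[0.5021 0.3104 0.1159] [-0.3316  5.0689  6.0094] 0.12783959848405776 -87.70737368798608
```

```bash
python3 -c "
from h import *
rows([(.502,.31,.335),(.58,.16,.335),(.62,-.005,.335)],1)
rows([(.502,.31,.335),(.58,.16,.335),(.62,-.005,.335)],1,zdir=-90.5)
"
```

```text
tcp [0.5021 0.3104 0.1159] head -87.71
-0.0001, -0.0365, -0.0, 0.0, 1, -0.0001, -0.0365, -0.0, 0.0, 1, -0.0001, -0.0365, -0.0, 0.0, 1, -0.0001, -0.0365, -0.0, 0.0, 1, -0.0001, -0.0365, -0.0, 0.0, 1
-0.0001, -0.0365, -0.0, 0.0, 1, -0.0144, -0.0, 0.0306, 0.0, 1, -0.0144, -0.0, 0.0306, 0.0, 1, -0.0144, -0.0, 0.0306, 0.0, 1, -0.0144, -0.0, 0.0306, 0.0, 1
-0.0144, -0.0, 0.0306, 0.0, 1, -0.0067, -0.0001, 0.0333, 0.0, 1, -0.0067, -0.0001, 0.0333, 0.0, 1, -0.0067, -0.0001, 0.0333, 0.0, 1, -0.0067, -0.0001, 0.0333, 0.0, 1
-0.0067, -0.0001, 0.0333, 0.0, 1
tcp [0.5021 0.3104 0.1159] head -87.71
-0.0001, -0.0365, -0.0, 0.0081, 1, -0.0001, -0.0365, -0.0, 0.0081, 1, -0.0001, -0.0365, -0.0, 0.0081, 1, -0.0001, -0.0365, -0.0, 0.0081, 1, -0.0001, -0.0365, -0.0, 0.0081, 1
-0.0001, -0.0365, -0.0, 0.0081, 1, -0.0159, -0.0, 0.0299, 0.0, 1, -0.0159, -0.0, 0.0299, 0.0, 1, -0.0159, -0.0, 0.0299, 0.0, 1, -0.0159, -0.0, 0.0299, 0.0, 1
-0.0159, -0.0, 0.0299, 0.0, 1, -0.0083, -0.0001, 0.0329, 0.0, 1, -0.0083, -0.0001, 0.0329, 0.0, 1, -0.0083, -0.0001, 0.0329, 0.0, 1, -0.0083, -0.0001, 0.0329, 0.0, 1
-0.0083, -0.0001, 0.0329, 0.0, 1
```

Call:
jog_arm:
  steps: [0, -0.02, 0, 0, 1, 0, -0.03, 0, 0, 1, 0, -0.035, 0, 0, 1, 0, -0.035, 0, 0, 1, 0, -0.035, 0, 0, 1]

```text
t: 15.48
tcp_pos: [0.5001, 0.3083, 0.2696]
tool_rot: [-0.014, 0.015, -0.706, 0.708]
ft_force: [0.7, -0.4, -0.5]
width: 0.126
```

Call:
jog_arm:
  steps: [0, -0.035, 0, 0.01, 1, 0, -0.03, 0, 0.01, 1, -0.015, 0, 0.03, 0.01, 1, -0.015, 0, 0.03, 0.01, 1, -0.015, 0, 0.03, 0.01, 1]

```text
t: 15.9
tcp_pos: [0.5469, 0.2184, 0.3341]
tool_rot: [0.003, -0.003, -0.706, 0.708]
ft_force: [0.4, 0.2, -1.9]
width: 0.124
```

Call:
jog_arm:
  steps: [-0.015, 0, 0.03, 0, 1, -0.015, 0, 0.03, 0, 1, -0.008, 0, 0.033, 0, 1, -0.008, 0, 0.033, 0, 1, -0.008, 0, 0.033, 0, 1]

```text
t: 16.32
tcp_pos: [0.5989, 0.058, 0.333]
tool_rot: [0.004, -0.003, -0.707, 0.708]
ft_force: [0.7, 0.2, -0.1]
width: 0.124
```

Call:
jog_arm:
  steps: [-0.008, 0, 0.033, 0, 1, -0.008, 0, 0.033, 0, 1, 0, 0, 0, 0, 1, 0, 0, 0, 0, 1, 0, 0, 0, 0, 1]

```text
t: 16.73
tcp_pos: [0.6142, -0.006, 0.3332]
tool_rot: [0.004, -0.003, -0.707, 0.707]
ft_force: [-0.1, 0.2, -0.2]
width: 0.127
```

```bash
python3 -c "
from h import *
grab('8')
s=manip.read_state();print(s['tcp_pos'],s['ft_force'],s['width'],yaw(tool()[1]))
im=load('side','8')[0];crop('side',im,200,340,60,190,5,'s8')
im=load('top','8')[0];crop('top',im,200,360,110,230,4,'t8')
"
```

```text
[ 0.6143 -0.0051  0.3336] [ 0.9922  0.3429 -0.2073] 0.12423482381283911 -90.47265014495072
```

View pics/s8.png

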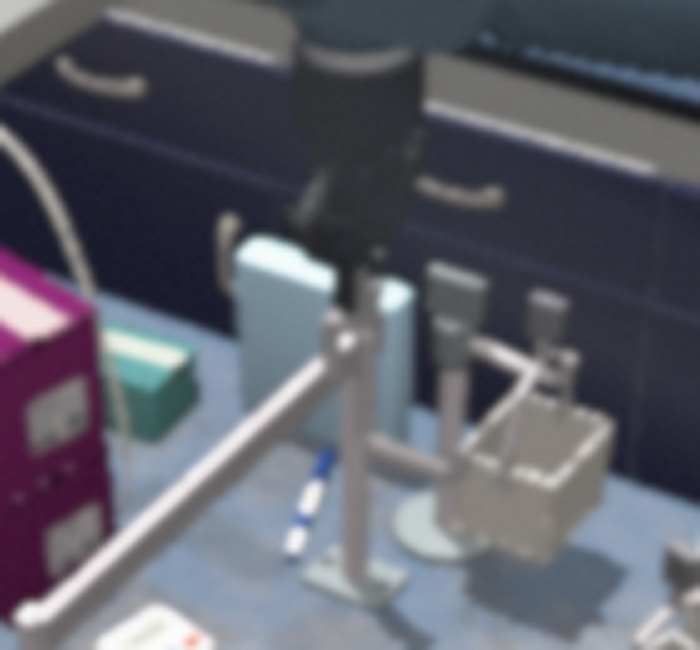

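View pics/t8.png

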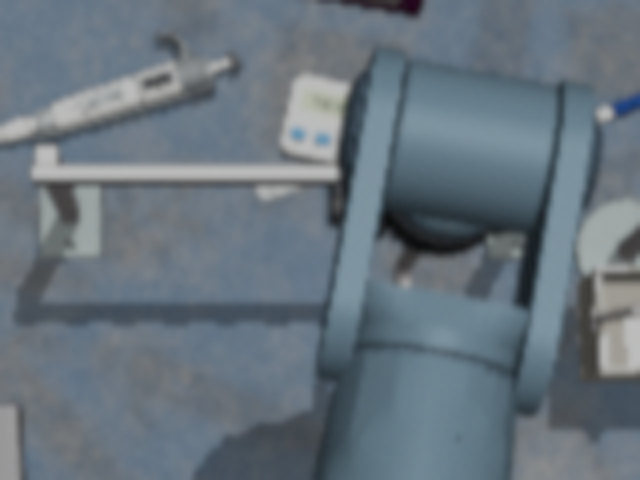

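```bash
python3 -c "
from h import *
P=cloud('side',load('side','8')[1])
q,m=reg(P,.52,.72,-.03,.03,.2,.36)
for z in np.arange(.2,.36,.006):
  r=q[(q[:,2]>=z)&(q[:,2]<z+.006)]
  if len(r): print(round(z,3),len(r),'x',np.sort(r[:,0]).round(3),'y',r[:,1].mean().round(4))
"
```

```text
0.212 3 x [0.669 0.669 0.671] y 0.0067
0.218 12 x [0.665 0.665 0.666 0.667 0.667 0.667 0.667 0.667 0.667 0.669 0.669 0.669] y 0.0021
0.224 17 x [0.545 0.558 0.593 0.662 0.665 0.665 0.665 0.666 0.667 0.667 0.667 0.667
 0.667 0.667 0.667 0.668 0.67 ] y 0.0038
0.23 35 x [0.547 0.547 0.549 0.553 0.564 0.567 0.568 0.57  0.571 0.573 0.576 0.578
 0.583 0.587 0.593 0.595 0.596 0.598 0.665 0.665 0.665 0.665 0.666 0.666
 0.666 0.667 0.667 0.667 0.667 0.667 0.668 0.668 0.668 0.668 0.668] y -0.0004
0.236 56 x [0.531 0.534 0.535 0.539 0.543 0.544 0.547 0.55  0.55  0.553 0.555 0.556
 0.558 0.558 0.558 0.561 0.561 0.563 0.564 0.565 0.569 0.57  0.571 0.574
 0.576 0.577 0.579 0.581 0.584 0.585 0.585 0.591 0.591 0.594 0.596 0.597
 0.599 0.601 0.602 0.604 0.665 0.665 0.665 0.665 0.666 0.666 0.666 0.666
 0.666 0.666 0.667 0.667 0.667 0.668 0.668 0.67 ] y -0.0022
0.242 73 x [0.531 0.534 0.537 0.538 0.54  0.541 0.543 0.544 0.547 0.549 0.551 0.552
 0.554 0.559 0.565 0.566 0.57  0.57  0.576 0.578 0.579 0.581 0.582 0.586
 0.587 0.59  0.594 0.598 0.601 0.601 0.603 0.604 0.605 0.607 0.609 0.61
 0.611 0.664 0.6
[... 1429 characters left out ...]
 0.622 0.623
 0.624 0.626 0.63  0.631 0.633] y -0.003
0.326 11 x [0.598 0.601 0.605 0.606 0.608 0.612 0.613 0.617 0.622 0.625 0.631] y -0.0028
0.332 11 x [0.598 0.599 0.601 0.601 0.602 0.604 0.604 0.607 0.609 0.614 0.621] y -0.0012
0.338 15 x [0.599 0.599 0.6   0.602 0.603 0.604 0.604 0.605 0.606 0.61  0.61  0.614
 0.616 0.619 0.622] y 0.0025
0.344 13 x [0.599 0.6   0.6   0.601 0.604 0.605 0.606 0.607 0.608 0.609 0.615 0.618
 0.621] y 0.0001
0.35 19 x [0.599 0.599 0.601 0.602 0.604 0.604 0.605 0.605 0.606 0.606 0.607 0.609
 0.609 0.61  0.613 0.616 0.616 0.62  0.621] y 0.0035
0.356 16 x [0.599 0.601 0.602 0.603 0.604 0.605 0.607 0.607 0.608 0.608 0.608 0.609
 0.611 0.612 0.618 0.62 ] y -0.001
```

Call:
jog_arm:
  steps: [-0.026, 0, 0, 0, 1, -0.026, 0, 0, 0, 1, 0, 0, 0, 0, 1, 0, 0, 0, 0, 1, 0, 0, 0, 0, 1]

```text
t: 17.25
tcp_pos: [0.6662, -0.0056, 0.3339]
tool_rot: [0.003, -0.003, -0.707, 0.707]
ft_force: [-0.3, -0.3, -0.4]
width: 0.127
```

```bash
cat >> h.py <<'E'
def legs(tag,y,zc):
    P=cloud('side',load('side',tag)[1])
    q,_=reg(P,.62,.72,y-.03,y+.03,zc-.04,zc-.006)
    xs=np.sort(q[:,0]);print("n",len(xs))
    c=np.median(xs); f=xs[xs<c]; b=xs[xs>=c]
    gap=np.argmax(np.diff(xs)); f=xs[:gap+1];b=xs[gap+1:]
    print("front",f.min(),f.max(),f.mean(),"back",b.min(),b.max(),b.mean(),"centre",(f.mean()+b.mean())/2)
    q,_=reg(P,.655,.69,y-.03,y+.03,.217,.238);print("rail face",len(q),np.median(q[:,0]))
    q,_=reg(P,.655,.69,y+.03,y+.10,.217,.238);print("rail face beside",len(q),np.median(q[:,0]))
E
python3 -c "
from h import *
grab('9')
s=manip.read_state();print(s['tcp_pos'],s['ft_force'],yaw(tool()[1]))
legs('9',-.005,.3136)
"
```

```text
[ 0.6661 -0.0059  0.3345] [ 0.185   0.3185 -0.24  ] -90.50437629967692
n 62
front 0.6511205019109012 0.6634172503328923 0.6569501571963756 back 0.6767240382000864 0.6908521586431384 0.6816238926017051 centre 0.6692870248990404
rail face 39 0.6667850475716203
rail face beside 64 0.6674956994934765
```

Call:
jog_arm:
  steps: [-0.001, 0.015, 0, 0, 1, 0, 0.015, 0, 0, 1, 0, 0.01, 0, 0, 1, 0, 0, 0, 0, 1, 0, 0, 0, 0, 1]

```text
t: 17.77
tcp_pos: [0.6671, -0.0064, 0.2937]
tool_rot: [-0.004, 0.003, 0.707, -0.707]
ft_force: [0.8, -0.7, -0.3]
width: 0.124
```

```bash
python3 -c "
from h import *
grab('10')
s=manip.read_state();print(s['tcp_pos'],s['ft_force'],yaw(tool()[1]))
im=load('side','10')[0];crop('side',im,220,300,90,160,8,'s10')
"
```

```text
[ 0.668  -0.0066  0.2953] [ 0.5984  0.0266 -1.1753] -90.54899215293376
```

View pics/s10.png

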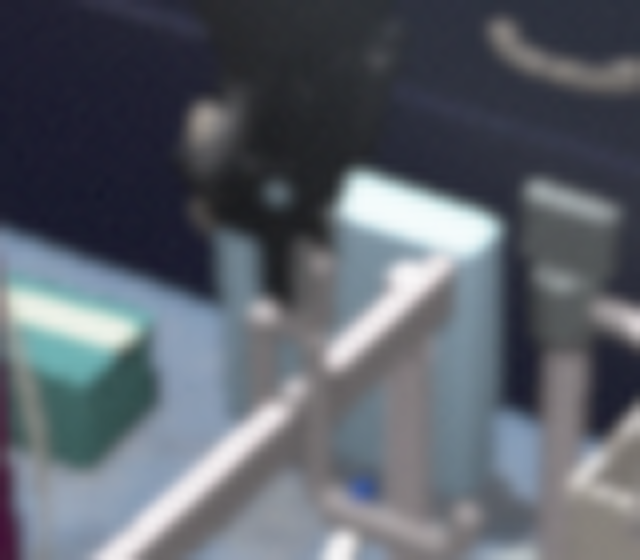

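Call:
jog_arm:
  steps: [0, 0.014, 0, 0, 1, 0, 0.012, 0, 0, 1, 0, 0, 0, 0, 1, 0, 0, 0, 0, 1, 0, 0, 0, 0, 1]

```text
t: 18.28
tcp_pos: [0.668, -0.0066, 0.2682]
tool_rot: [0.003, -0.004, -0.707, 0.707]
ft_force: [-1.2, 0.7, -0.9]
width: 0.125
```

Call:
jog_arm:
  steps: [0, 0.002, 0, 0, 1, 0, 0.001, 0, 0, 1, 0, 0, 0, 0, 1]

```text
t: 18.53
tcp_pos: [0.6679, -0.0065, 0.265]
tool_rot: [0.003, -0.004, -0.707, 0.707]
ft_force: [-0.6, 0.4, -2.2]
width: 0.127
```

Call:
jog_arm:
  steps: [0, 0.002, 0, 0, 1, 0, 0, 0, 0, 1, 0, 0, 0, 0, 1]

```text
t: 18.78
tcp_pos: [0.668, -0.0066, 0.2648]
tool_rot: [0.003, -0.004, -0.707, 0.707]
ft_force: [-3.4, 0.8, 4.1]
width: 0.121
```

Call:
jog_arm:
  steps: [0, 0, 0, 0, 0.6, 0, 0, 0, 0, 0.4, 0, 0, 0, 0, 0.2, 0, 0, 0, 0, 0.1, 0, -0.01, 0, 0, 0]

```text
t: 19.2
tcp_pos: [0.6665, -0.0063, 0.2704]
tool_rot: [-0.005, 0.002, 0.707, -0.707]
ft_force: [-0.6, -0.5, -0.9]
width: 0.501
```

Call:
jog_arm:
  steps: [0, -0.03, 0, 0, 0, 0, -0.04, 0, 0, 0, 0, -0.03, 0, 0, 0]

```text
t: 19.45
tcp_pos: [0.6678, -0.0066, 0.3762]
tool_rot: [0.003, -0.004, -0.707, 0.707]
ft_force: [0.1, -0.4, 0.3]
width: 0.498
```

```bash
python3 -c "
from h import *
grab('11')
s=manip.read_state();print(s['tcp_pos'],s['ft_force'],yaw(tool()[1]))
im=load('side','11')[0];crop('side',im,220,340,90,190,6,'s11')
rows([(.6,.16,.37),(.498,.368,.37)],0,zdir=-87.5)
"
```

```text
[ 0.6699 -0.0069  0.3821] [ 1.0537 -0.5037  0.5099] -90.54409056354079
tcp [ 0.6699 -0.0069  0.3821] head -90.54
0.0143, 0.0021, -0.0332, -0.0106, 0, 0.014, 0.0021, -0.0334, -0.0106, 0, 0.0136, 0.0022, -0.0335, -0.0106, 0, 0.0133, 0.0022, -0.0337, -0.0106, 0, 0.0129, 0.0022, -0.0338, -0.0106, 0
0.0133, -0.0003, -0.0303, 0.0, 0, 0.0133, -0.0003, -0.0303, 0.0, 0, 0.0133, -0.0003, -0.0303, 0.0, 0, 0.0133, -0.0003, -0.0303, 0.0, 0, 0.0133, -0.0003, -0.0303, 0.0, 0
0.0133, -0.0003, -0.0303, 0.0, 0, 0.0133, -0.0003, -0.0303, 0.0, 0
```

View pics/s11.png

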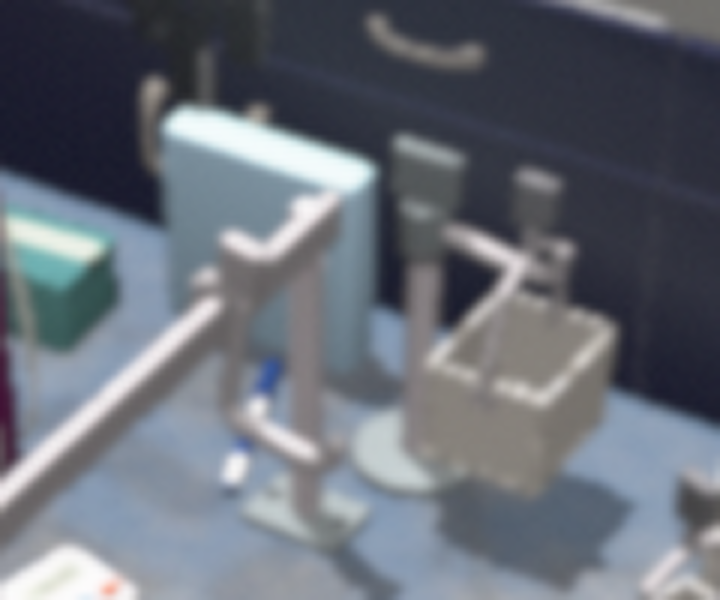

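Call:
jog_arm:
  steps: [0.014, 0, -0.033, -0.01, 0, 0.014, 0, -0.033, -0.01, 0, 0.014, 0, -0.033, -0.01, 0, 0.013, 0, -0.034, -0.01, 0, 0.013, 0, -0.034, -0.01, 0]

```text
t: 19.97
tcp_pos: [0.597, 0.161, 0.3729]
tool_rot: [0.014, -0.014, 0.707, -0.707]
ft_force: [0.3, 0.7, -0.4]
width: 0.5
```

Call:
jog_arm:
  steps: [0.013, 0.005, -0.03, 0, 0, 0.013, 0.005, -0.03, 0, 0, 0.013, 0, -0.03, 0, 0, 0.013, 0, -0.03, 0, 0, 0.013, 0, -0.03, 0, 0]

```text
t: 20.38
tcp_pos: [0.5258, 0.3083, 0.3628]
tool_rot: [-0.014, 0.014, -0.707, 0.707]
ft_force: [0.8, 0.2, 0.2]
width: 0.499
```

Call:
jog_arm:
  steps: [0.013, 0, -0.03, 0, 0, 0.013, 0, -0.03, 0, 0, 0, 0, 0, 0, 0, 0, 0, 0, 0, 0, 0, 0, 0, 0, 0]

```text
t: 20.8
tcp_pos: [0.4986, 0.3656, 0.3628]
tool_rot: [-0.014, 0.014, -0.707, 0.707]
ft_force: [-0.4, 0.1, 0.1]
width: 0.5
```

```bash
python3 -c "
from h import *
rows([(.497,.3685,.16)],0,zdir=-87.5)
"
```

```text
tcp [0.4986 0.3656 0.3628] head -87.68
0.0002, 0.0338, -0.0005, -0.0005, 0, 0.0002, 0.0338, -0.0005, -0.0005, 0, 0.0002, 0.0338, -0.0005, -0.0005, 0, 0.0002, 0.0338, -0.0005, -0.0005, 0, 0.0002, 0.0338, -0.0005, -0.0005, 0
0.0002, 0.0338, -0.0005, -0.0005, 0
```

Call:
jog_arm:
  steps: [0.0015, 0.034, -0.003, 0, 0, 0, 0.034, 0, 0, 0, 0, 0.034, 0, 0, 0, 0, 0.034, 0, 0, 0, 0, 0.034, 0, 0, 0]

```text
t: 21.22
tcp_pos: [0.4977, 0.3673, 0.1915]
tool_rot: [-0.014, 0.013, -0.707, 0.707]
ft_force: [1.7, 0.1, -0.0]
width: 0.499
```

Call:
jog_arm:
  steps: [0, 0.025, 0, 0, 0, 0, 0, 0, 0, 0, 0, 0, 0, 0, 0, 0, 0, 0, 0, 0]

```text
t: 21.55
tcp_pos: [0.4985, 0.3687, 0.1701]
tool_rot: [0.015, -0.013, 0.707, -0.707]
ft_force: [0.4, 0.8, 0.5]
width: 0.502
```

```bash
python3 -c "
from h import *
rows([(.497,.3685,.113)],0,zdir=-87.5)
"
```

```text
tcp [0.4985 0.3687 0.1701] head -87.76
0.0009, 0.0286, 0.0001, -0.0022, 0, 0.0009, 0.0286, 0.0001, -0.0022, 0
```

Call:
jog_arm:
  steps: [0.001, 0.028, 0, 0, 0, 0.001, 0.028, 0, 0, 0, 0, 0, 0, 0, 0, 0, 0, 0, 0, 0]

```text
t: 21.88
tcp_pos: [0.4953, 0.3687, 0.113]
tool_rot: [0.014, -0.014, 0.707, -0.707]
ft_force: [0.9, -0.2, -0.1]
width: 0.502
```

Call:
jog_arm:
  steps: [0, 0, 0, 0, 1, 0, 0, 0, 0, 1, 0, 0, 0, 0, 1, 0, 0, 0, 0, 1, 0, 0, 0, 0, 1]

```text
t: 22.3
tcp_pos: [0.4969, 0.3696, 0.115]
tool_rot: [0.016, -0.012, 0.708, -0.706]
ft_force: [1.7, -0.6, 6.0]
width: 0.126
```

Call:
jog_arm:
  steps: [0, -0.02, 0, 0, 1, 0, -0.03, 0, 0, 1, 0, -0.035, 0, 0, 1, 0, -0.035, 0, 0, 1, 0, -0.035, 0, 0, 1]

```text
t: 22.72
tcp_pos: [0.4945, 0.3686, 0.2688]
tool_rot: [0.014, -0.014, 0.707, -0.707]
ft_force: [0.4, 0.1, -0.3]
width: 0.126
```

Call:
jog_arm:
  steps: [0, -0.035, 0, 0.012, 1, 0, -0.03, 0, 0.012, 1, -0.016, 0, 0.03, 0.012, 1, -0.016, 0, 0.03, 0.012, 1, -0.016, 0, 0.03, 0, 1]

```text
t: 23.13
tcp_pos: [0.5435, 0.2784, 0.3333]
tool_rot: [-0.002, 0.003, 0.707, -0.707]
ft_force: [-0.1, 0.7, -0.3]
width: 0.127
```

Call:
jog_arm:
  steps: [-0.016, 0, 0.03, 0, 1, -0.016, 0, 0.03, 0, 1, -0.016, 0, 0.03, 0, 1, -0.016, 0, 0.03, 0, 1, -0.01, 0, 0.03, 0, 1]

```text
t: 23.55
tcp_pos: [0.6169, 0.1267, 0.3321]
tool_rot: [-0.003, 0.003, 0.707, -0.707]
ft_force: [-0.1, -0.1, -0.6]
width: 0.126
```

Call:
jog_arm:
  steps: [0, 0, 0, 0, 1, 0, 0, 0, 0, 1, 0, 0, 0, 0, 1]

```text
t: 23.8
tcp_pos: [0.6159, 0.1288, 0.332]
tool_rot: [-0.003, 0.003, 0.707, -0.707]
ft_force: [-0.3, 0.2, -0.7]
width: 0.124
```

```bash
python3 -c "
from h import *
rows([(.661,.123,.335)],1,zdir=-90.5)
"
```

```text
tcp [0.6159 0.1288 0.332 ] head -90.44
-0.0226, -0.0015, 0.0027, 0.0006, 1, -0.0226, -0.0015, 0.0027, 0.0006, 1
```

Call:
jog_arm:
  steps: [-0.022, 0, 0.001, 0, 1, -0.023, -0.001, 0.001, 0, 1, 0, 0, 0, 0, 1, 0, 0, 0, 0, 1, 0, 0, 0, 0, 1]

```text
t: 24.22
tcp_pos: [0.6604, 0.1273, 0.3329]
tool_rot: [-0.002, 0.002, 0.707, -0.707]
ft_force: [0.2, -0.5, -0.9]
width: 0.125
```

```bash
python3 -c "
from h import *
grab('12')
s=manip.read_state();print(s['tcp_pos'],s['ft_force'],yaw(tool()[1]))
legs('12',.125,.3136)
"
```

```text
[0.6603 0.127  0.3332] [-0.1092  0.9918 -0.3844] -90.36860607637895
n 69
front 0.6490825438358997 0.6590106169957949 0.6537960114308867 back 0.674390799923577 0.6856595277691803 0.6792845527771975 centre 0.666540282104042
rail face 41 0.6678156279388522
rail face beside 75 0.6685014327830165
```

Call:
jog_arm:
  steps: [-0.005, 0, 0, 0, 1, 0, 0, 0, 0, 1, 0, 0, 0, 0, 1, 0, 0, 0, 0, 1]

```text
t: 24.65
tcp_pos: [0.666, 0.1261, 0.3329]
tool_rot: [-0.003, 0.003, 0.707, -0.707]
ft_force: [0.2, -0.2, -1.5]
width: 0.13
```

```bash
python3 -c "
from h import *
grab('13')
s=manip.read_state();print(s['tcp_pos'],s['ft_force'],yaw(tool()[1]))
legs('13',.125,.3136)
"
```

```text
[0.6661 0.126  0.3329] [-0.3182 -0.0922 -0.4021] -90.44003279963323
n 70
front 0.6549177262164642 0.666935539622878 0.6591433168706721 back 0.6800613193813451 0.6930974813104976 0.6848553798321727 centre 0.6719993483514224
rail face 45 0.6678677810462033
rail face beside 77 0.6685885376381765
```

Call:
jog_arm:
  steps: [0.0005, 0.015, 0, 0, 1, 0, 0.015, 0, 0, 1, 0, 0.01, 0, 0, 1, 0, 0, 0, 0, 1, 0, 0, 0, 0, 1]

```text
t: 25.17
tcp_pos: [0.6654, 0.126, 0.2923]
tool_rot: [0.003, -0.002, -0.707, 0.707]
ft_force: [0.6, -0.2, -0.6]
width: 0.126
```

```bash
python3 -c "
from h import *
grab('14')
s=manip.read_state();print(s['tcp_pos'],s['ft_force'],yaw(tool()[1]))
im=load('side','14')[0];crop('side',im,190,290,90,190,6,'s14')
"
```

```text
[0.6659 0.126  0.2939] [-0.684  -0.1243 -0.9414] -90.43743266010233
```

View pics/s14.png

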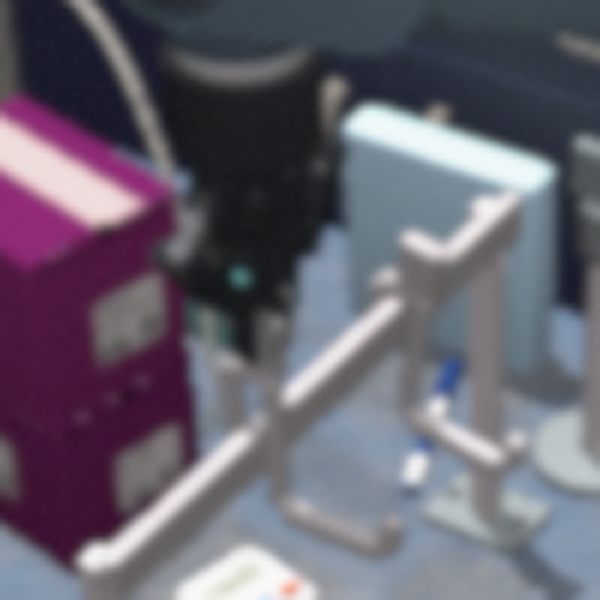

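Straddling the rail again (back leg behind it). Lower on.

Call:
jog_arm:
  steps: [0, 0.014, 0, 0, 1, 0, 0.012, 0, 0, 1, 0, 0.002, 0, 0, 1, 0, 0, 0, 0, 1, 0, 0, 0, 0, 1]

```text
t: 25.68
tcp_pos: [0.6658, 0.126, 0.2651]
tool_rot: [0.003, -0.003, -0.707, 0.707]
ft_force: [-0.4, -0.6, -0.8]
width: 0.124
```

Call:
jog_arm:
  steps: [0, 0.002, 0, 0, 1, 0, 0, 0, 0, 1, 0, 0, 0, 0, 1]

```text
t: 25.93
tcp_pos: [0.6658, 0.126, 0.2639]
tool_rot: [-0.002, 0.003, 0.707, -0.707]
ft_force: [-3.6, -0.1, 3.3]
width: 0.123
```

Call:
jog_arm:
  steps: [0, 0, 0, 0, 0.6, 0, 0, 0, 0, 0.4, 0, 0, 0, 0, 0.2, 0, 0, 0, 0, 0.1, 0, -0.01, 0, 0, 0]

```text
t: 26.35
tcp_pos: [0.6646, 0.1259, 0.2705]
tool_rot: [0.004, -0.001, -0.707, 0.707]
ft_force: [-1.2, -0.2, -0.4]
width: 0.494
```

Call:
jog_arm:
  steps: [0, -0.03, 0, 0, 0, 0, -0.04, 0, 0, 0, 0, -0.03, 0, 0, 0]

```text
t: 26.6
tcp_pos: [0.6658, 0.126, 0.3763]
tool_rot: [-0.002, 0.003, 0.707, -0.707]
ft_force: [0.9, -1.4, 0.8]
width: 0.497
```

```bash
python3 -c "
from h import *
grab('15')
s=manip.read_state();print(s['tcp_pos'],s['ft_force'],yaw(tool()[1]))
im=load('side','15')[0];crop('side',im,150,370,50,290,2.5,'s15')
for n in ('top','side'):
  P=cloud(n,load(n,'15')[1])
  for nm,b,rim,tab in(('A',(.35,.47,-.15,-.02),(.05,.062),(.158,.18)),('B',(.35,.47,-.28,-.16),(.05,.062),(.158,.18))):
        desc(reg(P,*b,*rim)[0],n+nm+' rim');desc(reg(P,*b,*tab)[0],n+nm+' tab')
P=cloud('side',load('side','15')[1])
for y in (-.007,.126):
  for lo,hi in ((.255,.3),(.14,.18)):
    q,_=reg(P,.55,.72,y-.03,y+.03,lo,hi);desc(q,f'hook y{y} z{lo}')
"
```

```text
[0.6679 0.1261 0.3822] [-0.5343  0.3288  1.1283] -90.43214428202715
topA rim 113 mean [ 0.4121 -0.0846  0.0559] mid [ 0.4121 -0.0832  0.0558] ext [0.0824 0.0892 0.0116] rect [411.6 -84.1] [80.3 63.8] 71.1
topA tab 42 mean [ 0.412  -0.0836  0.1698] mid [ 0.4123 -0.0842  0.1673] ext [0.0226 0.0165 0.0178] rect [412.1 -84.1] [11.5 25.3] 69.2
topB rim 122 mean [ 0.4154 -0.2155  0.0563] mid [ 0.4157 -0.2166  0.0562] ext [0.0788 0.0904 0.0115] rect [ 415.2 -216. ] [63.9 80.4] 14.6
topB tab 45 mean [ 0.4156 -0.216   0.1697] mid [ 0.4155 -0.2173  0.1679] ext [0.0254 0.0152 0.019 ] rect [ 415.8 -217.2] [25.6 12.5] 13.4
sideA rim 139 mean [ 0.4118 -0.0873  0.0556] mid [ 0.4133 -0.0885  0.056 ] ext [0.0822 0.0942 0.0118] rect [414.9 -86.3] [80.1 68. ] 68.4
sideA tab 45 mean [ 0.4128 -0.0845  0.1675] mid [ 0.4138 -0.0856  0.1672] ext [0.0258 0.0196 0.018 ] rect [413.1 -87. ] [15.4 26.1] 70.7
sideB rim 83 mean [ 0.4145 -0.2229  0.0561] mid [ 0.4163 -0.2215  0.0561] ext [0.0769 0.0856 0.0118] rect [ 417.3 -219.7] [63.5 87.5] 14.6
sideB tab 41 mean [ 0.4164 -0.2168  0.1684] mid [ 0.4167 -0.2181  0.1672] ext [0.0242 0.0123 0.0176] rect [ 416.9 -218.1] [24.1 11.7] 1.7
hook y-0.007 z0.255 82 mean [ 0.6564 -0.0045  0.2731] mid [ 0.6609 -0.0078  0.2725] ext [0.0418 0.0168 0.0345] rect [660.4  -8. ] [16.4 41.9] 78.2
hook y-0.007 z0.14 103 mean [ 0.6278 -0.0042  0.1663] mid [ 0.6301 -0.0064  0.166 ] ext [0.081  0.0182 0.0278] rect [630.1  -6.9] [17.8 80.9] 88.7
hook y0.126 z0.255 90 mean [0.6567 0.1278 0.2728] mid [0.6613 0.1257 0.2719] ext [0.0356 0.0152 0.0332] rect [661.2 125.7] [14.9 35.6] 88.8
hook y0.126 z0.14 111 mean [0.6297 0.1277 0.1659] mid [0.631  0.126  0.1661] ext [0.0783 0.0154 0.026 ] rect [631. 126.] [15.  78.2] 89.0
```

View pics/s15.png

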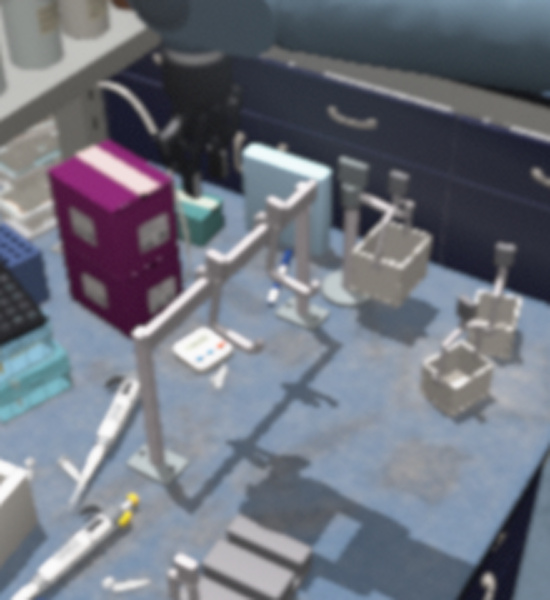

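```bash
python3 -c "
from h import *
P=cloud('side',load('side','15')[1])
for z in np.arange(.38,.56,.01):
  q,_=reg(P,.55,.80,.0,.26,z,z+.01)
  if len(q): print(round(z,3),len(q),q[:,:2].min(0),q[:,:2].max(0))
"
```

```text
0.38 37 [0.6535 0.092 ] [0.6765 0.1573]
0.39 46 [0.6545 0.089 ] [0.6756 0.1608]
0.4 49 [0.654  0.0883] [0.6757 0.161 ]
0.41 37 [0.6534 0.0958] [0.6791 0.16  ]
0.42 65 [0.6518 0.0732] [0.6792 0.1759]
0.43 72 [0.6517 0.0669] [0.6775 0.1807]
0.44 82 [0.6477 0.0663] [0.6805 0.1828]
0.45 94 [0.6473 0.0633] [0.6801 0.1873]
0.46 95 [0.646  0.0618] [0.6798 0.1895]
0.47 129 [0.6434 0.0585] [0.679  0.1923]
0.48 116 [0.6448 0.062 ] [0.6751 0.1929]
0.49 42 [0.6516 0.135 ] [0.6758 0.165 ]
0.5 47 [0.6276 0.1242] [0.6827 0.165 ]
0.51 94 [0.6269 0.1125] [0.6897 0.1629]
0.52 96 [0.6271 0.1112] [0.6874 0.1636]
0.53 104 [0.6253 0.1089] [0.6948 0.1635]
0.54 112 [0.6266 0.1076] [0.6919 0.162 ]
0.55 111 [0.6276 0.1168] [0.6981 0.1641]
0.56 51 [0.6336 0.1401] [0.686  0.1624]
```

```bash
python3 -c "
from h import *
rows([(.406,-.0835,.30)],0,zdir=-109.1)
"
```

```text
tcp [0.6679 0.1261 0.3822] head -90.43
0.0261, 0.0078, 0.0212, 0.0326, 0, 0.0254, 0.0079, 0.022, 0.0326, 0, 0.0247, 0.0079, 0.0228, 0.0326, 0, 0.024, 0.0079, 0.0236, 0.0326, 0, 0.0232, 0.0079, 0.0244, 0.0326, 0
0.0224, 0.0079, 0.0251, 0.0326, 0, 0.0215, 0.0079, 0.0258, 0.0326, 0, 0.0207, 0.0079, 0.0265, 0.0326, 0, 0.0198, 0.0079, 0.0272, 0.0326, 0, 0.0189, 0.0079, 0.0278, 0.0326, 0
```

Call:
jog_arm:
  steps: [0.026, 0.008, 0.021, 0.0325, 0, 0.0255, 0.008, 0.022, 0.0325, 0, 0.0245, 0.008, 0.023, 0.0325, 0, 0.024, 0.008, 0.0235, 0.0325, 0, 0.023, 0.008, 0.0245, 0.0325, 0]

```text
t: 27.12
tcp_pos: [0.5331, 0.0205, 0.3324]
tool_rot: [0.06, -0.06, -0.704, 0.705]
ft_force: [-0.6, -0.6, -0.1]
width: 0.503
```

Call:
jog_arm:
  steps: [0.0225, 0.008, 0.025, 0.0325, 0, 0.0215, 0.008, 0.026, 0.0325, 0, 0.0205, 0.008, 0.0265, 0.0325, 0, 0.02, 0.008, 0.027, 0.0325, 0, 0.019, 0.008, 0.028, 0.0325, 0]

```text
t: 27.53
tcp_pos: [0.4015, -0.0842, 0.2926]
tool_rot: [0.117, -0.118, -0.697, 0.697]
ft_force: [-0.2, -1.4, -0.0]
width: 0.499
```

Call:
jog_arm:
  steps: [0, 0, 0, 0, 0, 0, 0, 0, 0, 0, 0, 0, 0, 0, 0]

```text
t: 27.78
tcp_pos: [0.4032, -0.0838, 0.2935]
tool_rot: [0.117, -0.118, -0.697, 0.697]
ft_force: [-0.2, -0.0, -0.3]
width: 0.503
```

```bash
python3 -c "
from h import *
grab('16')
P=cloud('side',load('side','16')[1])
for nm,b,rim,tab in(('A',(.35,.47,-.15,-.02),(.05,.062),(.158,.18)),('B',(.35,.47,-.28,-.16),(.05,.062),(.158,.18))):
        desc(reg(P,*b,*rim)[0],nm+' rim');desc(reg(P,*b,*tab)[0],nm+' tab')
rows([(.406,-.0835,.21)],0,zdir=-109.1)
"
```

```text
A rim 147 mean [ 0.4118 -0.0843  0.0558] mid [ 0.4142 -0.0877  0.056 ] ext [0.0812 0.0934 0.0119] rect [414.9 -86.6] [84.3 68.4] 71.5
A tab 43 mean [ 0.4124 -0.0843  0.1682] mid [ 0.4136 -0.0861  0.1678] ext [0.0253 0.0183 0.0176] rect [413.3 -85.8] [13.6 24.5] 65.4
B rim 92 mean [ 0.4145 -0.2205  0.0562] mid [ 0.4171 -0.2178  0.056 ] ext [0.0756 0.0941 0.0109] rect [ 415.6 -220.2] [62.7 84.9] 19.8
B tab 40 mean [ 0.417  -0.2178  0.1679] mid [ 0.4167 -0.2187  0.1691] ext [0.0245 0.021  0.0185] rect [ 416.5 -217.9] [25.  18.5] 12.8
tcp [ 0.4036 -0.0833  0.2935] head -108.98
-0.0007, 0.0278, -0.0002, 0.0007, 0, -0.0007, 0.0278, -0.0002, 0.0007, 0, -0.0007, 0.0278, -0.0002, 0.0007, 0
```

Call:
jog_arm:
  steps: [-0.002, 0.03, 0, 0, 0, 0, 0.03, 0, 0, 0, 0, 0.03, 0, 0, 0, 0, 0.02, 0, 0, 0, 0, 0, 0, 0, 0]

```text
t: 28.3
tcp_pos: [0.4026, -0.0823, 0.1785]
tool_rot: [-0.119, 0.113, 0.698, -0.696]
ft_force: [-0.6, 0.3, -0.2]
width: 0.502
```

Call:
jog_arm:
  steps: [0, 0, 0, 0, 0, 0, 0, 0, 0, 0]

```text
t: 28.47
tcp_pos: [0.4061, -0.0845, 0.1847]
tool_rot: [0.116, -0.118, -0.697, 0.698]
ft_force: [-0.2, 0.2, 1.4]
width: 0.501
```

```bash
python3 -c "
from h import *
rows([(.406,-.0835,.153)],0,zdir=-109.1)
"
```

```text
tcp [ 0.4061 -0.0845  0.1847] head -108.99
0.0005, 0.0317, -0.0009, 0.0019, 0
```

Call:
jog_arm:
  steps: [0, 0.031, -0.001, 0.002, 0, 0, 0, 0, 0, 0, 0, 0, 0, 0, 0]

```text
t: 28.72
tcp_pos: [0.4051, -0.0832, 0.1525]
tool_rot: [-0.118, 0.117, 0.697, -0.697]
ft_force: [-1.3, -0.3, -0.3]
width: 0.499
```

Call:
jog_arm:
  steps: [0, 0, 0, 0, 1, 0, 0, 0, 0, 1, 0, 0, 0, 0, 1, 0, 0, 0, 0, 1, 0, 0, 0, 0, 1]

```text
t: 29.13
tcp_pos: [0.4063, -0.0842, 0.1538]
tool_rot: [0.117, -0.119, -0.697, 0.698]
ft_force: [-0.5, -1.0, 6.2]
width: 0.124
```

```bash
python3 -c "
from h import *
rows([(.406,-.084,.235),(.51,.126,.235)],1)
"
```

```text
tcp [ 0.4063 -0.0842  0.1538] head -109.17
0.0, -0.0271, -0.0, 0.0, 1, 0.0, -0.0271, -0.0, 0.0, 1, 0.0, -0.0271, -0.0, 0.0, 1, -0.0042, -0.0, -0.0332, 0.0, 1, -0.0042, -0.0, -0.0332, 0.0, 1
-0.0042, -0.0, -0.0332, 0.0, 1, -0.0042, -0.0, -0.0332, 0.0, 1, -0.0042, -0.0, -0.0332, 0.0, 1, -0.0042, -0.0, -0.0332, 0.0, 1, -0.0042, -0.0, -0.0332, 0.0, 1
```

Call:
jog_arm:
  steps: [0, -0.02, 0, 0, 1, 0, -0.031, 0, 0, 1, 0, -0.031, 0, 0, 1, -0.0042, 0, -0.033, 0, 1, -0.0042, 0, -0.033, 0, 1]

```text
t: 29.55
tcp_pos: [0.4361, -0.0244, 0.2366]
tool_rot: [0.117, -0.121, -0.697, 0.697]
ft_force: [0.1, -0.6, -1.4]
width: 0.121
```

Call:
jog_arm:
  steps: [-0.0042, 0, -0.033, 0, 1, -0.0042, 0, -0.033, 0, 1, -0.0042, 0, -0.033, 0, 1, -0.0042, 0, -0.033, 0, 1, -0.0042, 0, -0.033, 0, 1]

```text
t: 29.97
tcp_pos: [0.5088, 0.1269, 0.2336]
tool_rot: [0.118, -0.117, -0.697, 0.697]
ft_force: [0.6, -0.8, -0.7]
width: 0.117
```

Call:
jog_arm:
  steps: [0, 0, 0, -0.11, 1, 0, 0, 0, -0.11, 1, 0, 0, 0, -0.106, 1, 0, 0, 0, 0, 1, 0, 0, 0, 0, 1]

```text
t: 30.38
tcp_pos: [0.5084, 0.1252, 0.2336]
tool_rot: [-0.004, 0.004, 0.707, -0.707]
ft_force: [0.3, 0.9, -2.0]
width: 0.122
```

```bash
python3 -c "
from h import *
grab('17')
s=manip.read_state();print(s['t'],s['tcp_pos'],s['ft_force'],yaw(tool()[1]))
im=load('side','17')[0];crop('side',im,150,370,50,290,2.5,'s17')
for n in ('top','side'):
  P=cloud(n,load(n,'17')[1])
  for nm,b in(('bin',(.44,.58,.06,.2)),):
        desc(reg(P,*b,.125,.142)[0],n+nm+' rim');desc(reg(P,*b,.215,.25)[0],n+nm+' tab');desc(reg(P,*b,.16,.215)[0],n+nm+' bar')
  for z in np.arange(.04,.25,.01):
    q,_=reg(P,.44,.58,.06,.2,z,z+.01)
    if len(q): print(round(z,2),len(q),q[:,:2].min(0),q[:,:2].max(0))
"
```

```text
30.4833 [0.5085 0.125  0.2337] [ 0.1828 -0.0407 -1.7197] -90.62787159009521
topbin rim 20 mean [0.4846 0.1271 0.1363] mid [0.4868 0.1273 0.1361] ext [0.0062 0.0732 0.0107] rect [485.5 127.3] [ 6.2 73.3] 2.0
topbin tab 0
topbin bar 0
0.07 1 [0.4932 0.1017] [0.4932 0.1017]
0.08 10 [0.4896 0.0958] [0.4927 0.1593]
0.09 1 [0.4922 0.0989] [0.4922 0.0989]
0.1 3 [0.4825 0.1112] [0.483  0.1647]
0.11 24 [0.4819 0.0904] [0.4909 0.1614]
0.12 2 [0.4817 0.1054] [0.4819 0.1201]
0.13 17 [0.4837 0.0907] [0.4899 0.1639]
0.14 3 [0.4839 0.1463] [0.484 0.155]
sidebin rim 217 mean [0.5127 0.1265 0.1339] mid [0.5158 0.1249 0.1335] ext [0.0664 0.0816 0.0169] rect [516.  124.9] [65.8 82.1] 0.9
sidebin tab 55 mean [0.5087 0.1292 0.2387] mid [0.5124 0.1292 0.2332] ext [0.0304 0.0309 0.0335] rect [508.  130.4] [32.6 23.4] 23.6
sidebin bar 93 mean [0.5151 0.1287 0.1909] mid [0.516  0.1265 0.1874] ext [0.0094 0.0752 0.0545] rect [515.6 126.5] [75.2  9.1] 88.7
0.07 2 [0.4854 0.1396] [0.4861 0.1445]
0.08 116 [0.4829 0.0839] [0.5475 0.1651]
0.09 82 [0.4828 0.0852] [0.5465 0.1647]
0.1 103 [0.4829 0.0857] [0.5467 0.1641]
0.11 107 [0.4823 0.0855] [0.5494 0.1632]
0.12 112 [0.4834 0.0856] [0.5477 0.1662]
0.13 139 [0.4826 0.0841] [0.5489 0.1657]
0.14 32 [0.4842 0.0874] [0.546  0.1643]
0.15 12 [0.5117 0.0908] [0.5208 0.1641]
0.16 12 [0.5119 0.089 ] [0.5189 0.1641]
0.17 13 [0.5117 0.0889] [0.5181 0.1625]
0.18 11 [0.5115 0.0909] [0.519 0.159]
0.19 27 [0.5123 0.0902] [0.5207 0.16  ]
0.2 25 [0.5112 0.1094] [0.5201 0.1457]
0.21 9 [0.5121 0.1217] [0.5207 0.1287]
0.22 10 [0.5044 0.1262] [0.5276 0.1303]
0.23 11 [0.4988 0.1173] [0.5272 0.1339]
0.24 30 [0.4971 0.1138] [0.5272 0.1447]
```

View pics/s17.png

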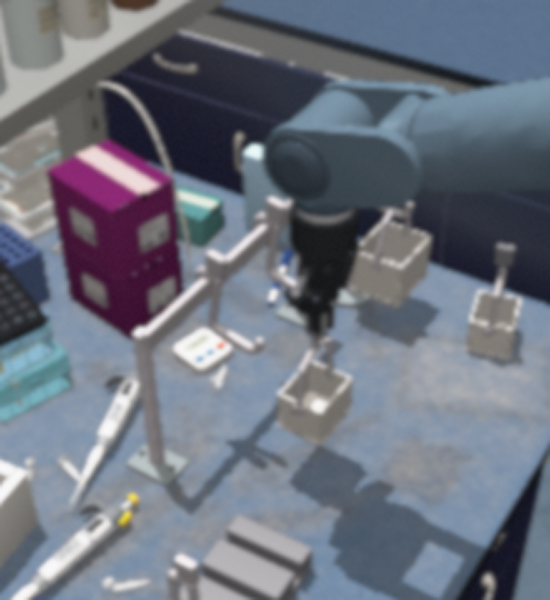

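Call:
jog_arm:
  steps: [-0.025, 0, 0, 0, 1, -0.025, 0, 0, 0, 1, -0.025, 0, 0, 0, 1, -0.022, 0, 0, 0, 1, 0, 0, 0, 0, 1]

```text
t: 30.9
tcp_pos: [0.6086, 0.1235, 0.2338]
tool_rot: [0.003, -0.005, -0.707, 0.707]
ft_force: [0.1, -0.6, -1.2]
width: 0.126
```

Call:
jog_arm:
  steps: [0, 0, 0, 0, 1, 0, 0, 0, 0, 1]

```text
t: 31.07
tcp_pos: [0.6051, 0.1242, 0.2335]
tool_rot: [-0.004, 0.003, 0.707, -0.707]
ft_force: [0.3, 0.3, -1.4]
width: 0.119
```

```bash
python3 -c "
from h import *
grab('18')
s=manip.read_state();print(s['t'],s['tcp_pos'],s['ft_force'],yaw(tool()[1]))
im=load('side','18')[0];crop('side',im,190,300,80,220,5,'s18')
P=cloud('side',load('side','18')[1])
for z in np.arange(.13,.3,.01):
    q,_=reg(P,.55,.70,.09,.16,z,z+.01)
    if len(q): print(round(z,2),len(q),np.sort(q[:,0]).round(3).tolist())
"
```

```text
31.1667 [0.6049 0.1243 0.2338] [-0.1217  0.447  -1.5738] -90.5173636249313
0.13 93 [0.579, 0.579, 0.58, 0.58, 0.58, 0.58, 0.58, 0.58, 0.58, 0.58, 0.58, 0.58, 0.58, 0.581, 0.581, 0.581, 0.581, 0.581, 0.581, 0.581, 0.581, 0.582, 0.582, 0.582, 0.582, 0.582, 0.582, 0.583, 0.583, 0.583, 0.583, 0.583, 0.583, 0.583, 0.583, 0.584, 0.584, 0.584, 0.584, 0.585, 0.585, 0.585, 0.585, 0.585, 0.585, 0.587, 0.589, 0.592, 0.594, 0.594, 0.595, 0.598, 0.599, 0.601, 0.602, 0.603, 0.603, 0.607, 0.607, 0.609, 0.609, 0.61, 0.61, 0.613, 0.618, 0.622, 0.623, 0.625, 0.626, 0.628, 0.63, 0.635, 0.636, 0.638, 0.639, 0.64, 0.641, 0.641, 0.641, 0.641, 0.641, 0.641, 0.642, 0.642, 0.642, 0.643, 0.643, 0.643, 0.644, 0.644, 0.644, 0.644, 0.644]
0.14 11 [0.582, 0.582, 0.584, 0.594, 0.597, 0.602, 0.61, 0.61, 0.611, 0.613, 0.614]
0.15 19 [0.605, 0.608, 0.608, 0.608, 0.609, 0.609, 0.61, 0.612, 0.613, 0.613, 0.614, 0.615, 0.617, 0.62, 0.622, 0.623, 0.641, 0.644, 0.651]
0.16 63 [0.593, 0.593, 0.595, 0.598, 0.599, 0.599, 0.602, 0.603, 0.604, 0.606, 0.608, 0.608, 0.608, 0.609, 0.61, 0.611, 0.611, 0.611, 0.612, 0.612, 0.613, 0
[... 3276 characters left out ...]
0.28 68 [0.591, 0.591, 0.591, 0.592, 0.592, 0.592, 0.593, 0.593, 0.593, 0.593, 0.593, 0.593, 0.593, 0.593, 0.593, 0.594, 0.594, 0.594, 0.594, 0.594, 0.594, 0.594, 0.594, 0.594, 0.594, 0.595, 0.595, 0.595, 0.595, 0.596, 0.597, 0.597, 0.597, 0.597, 0.598, 0.598, 0.599, 0.602, 0.603, 0.603, 0.605, 0.605, 0.607, 0.608, 0.611, 0.614, 0.614, 0.615, 0.618, 0.65, 0.653, 0.653, 0.654, 0.655, 0.657, 0.658, 0.658, 0.659, 0.66, 0.661, 0.661, 0.661, 0.662, 0.664, 0.664, 0.665, 0.666, 0.668]
0.29 30 [0.592, 0.592, 0.592, 0.593, 0.593, 0.593, 0.593, 0.593, 0.593, 0.594, 0.594, 0.594, 0.594, 0.594, 0.594, 0.595, 0.595, 0.595, 0.595, 0.596, 0.597, 0.598, 0.598, 0.598, 0.601, 0.605, 0.608, 0.61, 0.659, 0.664]
```

View pics/s18.png

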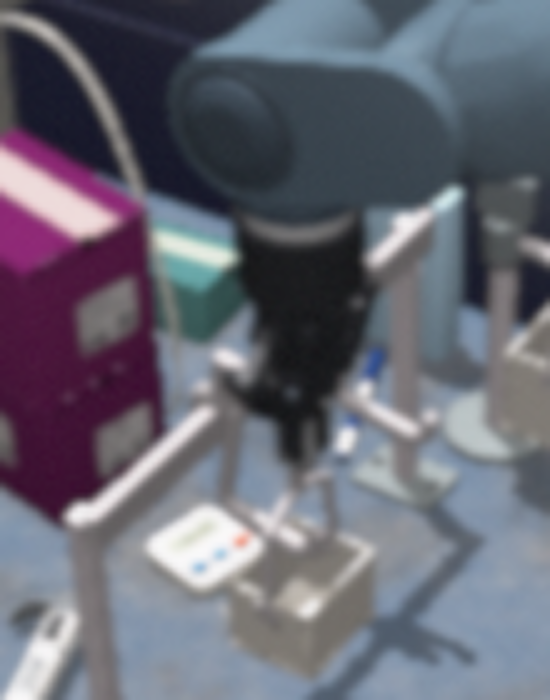

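Call:
jog_arm:
  steps: [0, 0.01, 0, 0, 1, 0, 0.01, 0, 0, 1, 0, 0.002, 0, 0, 1, 0, 0, 0, 0, 1, 0, 0, 0, 0, 1]

```text
t: 31.58
tcp_pos: [0.6053, 0.1243, 0.2113]
tool_rot: [0.003, -0.003, -0.707, 0.707]
ft_force: [-0.1, -0.8, -0.7]
width: 0.122
```

Call:
jog_arm:
  steps: [0, 0.004, 0, 0, 1, 0, 0, 0, 0, 1, 0, 0, 0, 0, 1]

```text
t: 31.83
tcp_pos: [0.6057, 0.1243, 0.2078]
tool_rot: [-0.003, 0.003, 0.707, -0.707]
ft_force: [-0.4, -0.4, -2.4]
width: 0.116
```

Call:
jog_arm:
  steps: [0, 0.003, 0, 0, 1, 0, 0, 0, 0, 1, 0, 0, 0, 0, 1]

```text
t: 32.08
tcp_pos: [0.6056, 0.1243, 0.2046]
tool_rot: [-0.003, 0.003, 0.707, -0.707]
ft_force: [0.2, -0.6, -0.6]
width: 0.119
```

Call:
jog_arm:
  steps: [0, 0.002, 0, 0, 1, 0, 0, 0, 0, 1, 0, 0, 0, 0, 1]

```text
t: 32.33
tcp_pos: [0.6056, 0.1243, 0.2027]
tool_rot: [-0.003, 0.003, 0.707, -0.707]
ft_force: [0.1, -0.6, -0.9]
width: 0.123
```

Call:
jog_arm:
  steps: [0, 0.002, 0, 0, 1, 0, 0, 0, 0, 1, 0, 0, 0, 0, 1]

```text
t: 32.58
tcp_pos: [0.6057, 0.1243, 0.2009]
tool_rot: [0.003, -0.003, -0.707, 0.707]
ft_force: [0.0, 0.4, -1.5]
width: 0.118
```

Call:
jog_arm:
  steps: [0, 0.001, 0, 0, 1, 0, 0, 0, 0, 1, 0, 0, 0, 0, 1]

```text
t: 32.83
tcp_pos: [0.606, 0.1243, 0.2003]
tool_rot: [-0.003, 0.003, 0.707, -0.707]
ft_force: [0.8, 0.6, 0.6]
width: 0.127
```

Call:
jog_arm:
  steps: [0, 0.001, 0, 0, 1, 0, 0, 0, 0, 1, 0, 0, 0, 0, 1]

```text
t: 33.08
tcp_pos: [0.6063, 0.1243, 0.1996]
tool_rot: [-0.002, 0.004, 0.707, -0.707]
ft_force: [1.3, 0.3, 2.0]
width: 0.125
```

```bash
python3 -c "
from h import *
grab('19')
im=load('side','19')[0];crop('side',im,190,300,80,220,5,'s19')
"
```

```text
(no output)
```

View pics/s19.png

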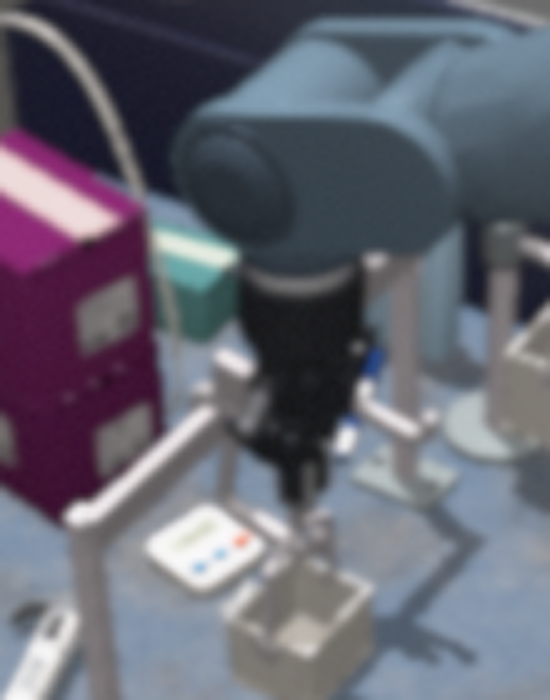

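Call:
jog_arm:
  steps: [0, 0, 0, 0, 0.7, 0, 0, 0, 0, 0.6, 0, 0, 0, 0, 0.5, 0, 0, 0, 0, 0.3, 0, 0, 0, 0, 0.3]

```text
t: 33.6
tcp_pos: [0.6054, 0.1243, 0.1985]
tool_rot: [0.003, -0.003, -0.707, 0.707]
ft_force: [0.0, -0.5, -0.4]
width: 0.352
```

Call:
jog_arm:
  steps: [0, -0.01, 0, 0, 0.3, 0, -0.02, 0, 0, 0.3, 0, -0.03, 0, 0, 0.2, 0, -0.04, 0, 0, 0, 0, -0.03, 0, 0, 0]

```text
t: 34.02
tcp_pos: [0.6059, 0.1243, 0.3326]
tool_rot: [-0.002, 0.004, 0.707, -0.707]
ft_force: [1.3, 0.1, 1.3]
width: 0.5
```

```bash
python3 -c "
from h import *
grab('20')
s=manip.read_state();print(s['t'],s['tcp_pos'],s['ft_force'],yaw(tool()[1]))
im=load('side','20')[0];crop('side',im,190,370,80,240,4,'s20')
for n in ('top','side'):
  P=cloud(n,load(n,'20')[1])
  for nm,b,rim,tab in(('B',(.35,.47,-.28,-.16),(.05,.062),(.158,.18)),):
        desc(reg(P,*b,*rim)[0],n+nm+' rim');desc(reg(P,*b,*tab)[0],n+nm+' tab')
rows([(.41,-.216,.31)],0,zdir=-90+14.3)
rows([(.48,-.05,.34),(.41,-.216,.31)],0,zdir=-90+14.3)
"
```

```text
34.1167 [0.6084 0.1244 0.3377] [-0.1511  0.8639  1.1224] -90.48534187459931
topB rim 120 mean [ 0.4161 -0.2158  0.0556] mid [ 0.4157 -0.2172  0.056 ] ext [0.0788 0.0873 0.0113] rect [ 415.1 -215.8] [64.  80.8] 14.4
topB tab 46 mean [ 0.4153 -0.2161  0.169 ] mid [ 0.4155 -0.2165  0.1685] ext [0.0255 0.0165 0.0197] rect [ 415.4 -216.8] [25.5 13.1] 15.9
sideB rim 108 mean [ 0.4169 -0.2148  0.0559] mid [ 0.4181 -0.221   0.0559] ext [0.0773 0.0887 0.0118] rect [ 417.8 -220.1] [64.  83.9] 14.4
sideB tab 42 mean [ 0.416  -0.2167  0.1682] mid [ 0.4167 -0.2188  0.1673] ext [0.0244 0.0179 0.0182] rect [ 416.7 -218.3] [24.9 14.4] 20.3
tcp [0.6084 0.1244 0.3377] head -90.49
0.0178, 0.0023, 0.0311, -0.0235, 0, 0.0185, 0.0023, 0.0307, -0.0235, 0, 0.0192, 0.0022, 0.0302, -0.0235, 0, 0.0199, 0.0022, 0.0298, -0.0235, 0, 0.0206, 0.0022, 0.0293, -0.0235, 0
0.0213, 0.0022, 0.0288, -0.0235, 0, 0.022, 0.0022, 0.0283, -0.0235, 0, 0.0226, 0.0022, 0.0278, -0.0235, 0, 0.0233, 0.0022, 0.0272, -0.0235, 0, 0.0239, 0.0022, 0.0267, -0.0235, 0
0.0245, 0.0022, 0.0261, -0.0235, 0
tcp [0.6084 0.1244 0.3377] head -90.49
0.0211, -0.0007, 0.0293, -0.043, 0, 0.0224, -0.0007, 0.0283, -0.043, 0, 0.0236, -0.0007, 0.0273, -0.043, 0, 0.0247, -0.0007, 0.0263, -0.043, 0, 0.0258, -0.0007, 0.0252, -0.043, 0
0.0269, -0.0008, 0.0241, -0.043, 0, 0.0218, 0.0057, 0.0287, 0.0, 0, 0.0218, 0.0057, 0.0287, 0.0, 0, 0.0218, 0.0057, 0.0287, 0.0, 0, 0.0218, 0.0057, 0.0287, 0.0, 0
0.0218, 0.0057, 0.0287, 0.0, 0
```

View pics/s20.png

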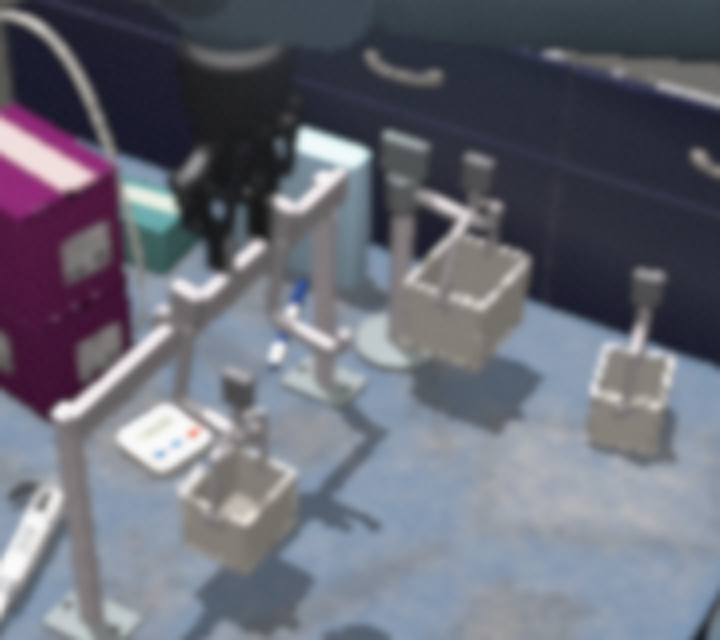

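Call:
jog_arm:
  steps: [0.018, 0.002, 0.031, -0.0235, 0, 0.0185, 0.002, 0.031, -0.0235, 0, 0.019, 0.002, 0.03, -0.0235, 0, 0.02, 0.002, 0.03, -0.0235, 0, 0.0205, 0.002, 0.0295, -0.0235, 0]

```text
t: 34.53
tcp_pos: [0.5143, -0.0318, 0.3187]
tool_rot: [0.039, -0.039, 0.706, -0.706]
ft_force: [0.9, -1.0, 0.3]
width: 0.498
```

Call:
jog_arm:
  steps: [0.0215, 0.002, 0.029, -0.0235, 0, 0.022, 0.002, 0.0285, -0.0235, 0, 0.0225, 0.002, 0.028, -0.0235, 0, 0.0235, 0.002, 0.027, -0.0235, 0, 0.024, 0.002, 0.0265, -0.0235, 0]

```text
t: 34.95
tcp_pos: [0.4237, -0.1869, 0.3089]
tool_rot: [-0.08, 0.08, -0.702, 0.703]
ft_force: [0.3, 0.2, 0.5]
width: 0.502
```

Call:
jog_arm:
  steps: [0.0245, 0.002, 0.029, -0.024, 0, 0, 0, 0, 0, 0, 0, 0, 0, 0, 0, 0, 0, 0, 0, 0]

```text
t: 35.28
tcp_pos: [0.4076, -0.2194, 0.307]
tool_rot: [0.088, -0.088, 0.702, -0.701]
ft_force: [-0.1, 0.7, 1.0]
width: 0.503
```

```bash
python3 -c "
from h import *
grab('21')
for n in ('side',):
  P=cloud(n,load(n,'21')[1])
  for nm,b,rim,tab in(('B',(.35,.47,-.28,-.16),(.05,.062),(.158,.18)),):
        desc(reg(P,*b,*rim)[0],n+nm+' rim');desc(reg(P,*b,*tab)[0],n+nm+' tab')
rows([(.409,-.22,.185)],0,zdir=-75.6)
"
```

```text
sideB rim 110 mean [ 0.4165 -0.2139  0.0563] mid [ 0.417  -0.2199  0.0559] ext [0.0791 0.0902 0.0115] rect [ 417.1 -218.4] [63.6 89.5] 14.4
sideB tab 41 mean [ 0.4168 -0.2171  0.1682] mid [ 0.4168 -0.2176  0.1679] ext [0.0259 0.0233 0.0192] rect [ 417.6 -220.4] [24.2 21.2] 23.9
tcp [ 0.4081 -0.2187  0.307 ] head -75.56
-0.0001, 0.0305, 0.0004, 0.0002, 0, -0.0001, 0.0305, 0.0004, 0.0002, 0, -0.0001, 0.0305, 0.0004, 0.0002, 0, -0.0001, 0.0305, 0.0004, 0.0002, 0
```

Call:
jog_arm:
  steps: [0, 0.03, 0.001, 0, 0, 0, 0.03, 0, 0, 0, 0, 0.03, 0, 0, 0, 0, 0.032, 0, 0, 0, 0, 0, 0, 0, 0]

```text
t: 35.8
tcp_pos: [0.4052, -0.2165, 0.1786]
tool_rot: [0.086, -0.092, 0.705, -0.698]
ft_force: [0.2, 1.8, -0.6]
width: 0.495
```

Call:
jog_arm:
  steps: [0, 0, 0, 0, 0, 0, 0, 0, 0, 0, 0, 0, 0, 0, 0]

```text
t: 36.05
tcp_pos: [0.4093, -0.2214, 0.1876]
tool_rot: [-0.09, 0.088, -0.7, 0.703]
ft_force: [0.6, -0.2, -0.3]
width: 0.498
```

```bash
python3 -c "
from h import *
rows([(.409,-.2195,.153)],0,zdir=-75.6)
"
```

```text
tcp [ 0.4093 -0.2214  0.1876] head -75.6
-0.0001, 0.0346, -0.002, -0.0, 0
```

Call:
jog_arm:
  steps: [0, 0.034, -0.002, 0, 0, 0, 0, 0, 0, 0, 0, 0, 0, 0, 0]

```text
t: 36.3
tcp_pos: [0.4071, -0.2183, 0.1512]
tool_rot: [0.088, -0.089, 0.702, -0.701]
ft_force: [-0.5, -0.5, -0.2]
width: 0.503
```

Call:
jog_arm:
  steps: [0, 0, 0, 0, 1, 0, 0, 0, 0, 1, 0, 0, 0, 0, 1, 0, 0, 0, 0, 1, 0, 0, 0, 0, 1]

```text
t: 36.72
tcp_pos: [0.4083, -0.2197, 0.1526]
tool_rot: [-0.089, 0.088, -0.701, 0.703]
ft_force: [0.8, -1.1, 5.1]
width: 0.123
```

```bash
python3 -c "
from h import *
rows([(.409,-.2195,.235),(.47,-.006,.235),(.508,-.006,.235)],1)
"
```

```text
tcp [ 0.4083 -0.2197  0.1526] head -75.66
-0.0003, -0.0275, 0.0001, 0.0, 1, -0.0003, -0.0275, 0.0001, 0.0, 1, -0.0003, -0.0275, 0.0001, 0.0, 1, -0.0187, -0.0001, -0.032, 0.0, 1, -0.0187, -0.0001, -0.032, 0.0, 1
-0.0187, -0.0001, -0.032, 0.0, 1, -0.0187, -0.0001, -0.032, 0.0, 1, -0.0187, -0.0001, -0.032, 0.0, 1, -0.0187, -0.0001, -0.032, 0.0, 1, -0.0368, 0.0001, 0.0094, 0.0, 1
```

Call:
jog_arm:
  steps: [0, -0.02, 0, 0, 1, 0, -0.031, 0, 0, 1, 0, -0.031, 0, 0, 1, -0.0187, 0, -0.032, 0, 1, -0.0187, 0, -0.032, 0, 1]

```text
t: 37.13
tcp_pos: [0.4286, -0.1482, 0.2353]
tool_rot: [-0.088, 0.086, -0.701, 0.703]
ft_force: [0.8, 0.3, -1.7]
width: 0.124
```

Call:
jog_arm:
  steps: [-0.0187, 0, -0.032, 0, 1, -0.0187, 0, -0.032, 0, 1, -0.0187, 0, -0.032, 0, 1, -0.0187, 0, -0.032, 0, 1, -0.0365, 0, 0.0095, 0, 1]

```text
t: 37.55
tcp_pos: [0.5027, 0.001, 0.2314]
tool_rot: [0.089, -0.092, 0.703, -0.7]
ft_force: [0.7, -1.0, -0.3]
width: 0.124
```

Call:
jog_arm:
  steps: [0, 0, 0, 0.11, 1, 0, 0, 0, 0.11, 1, 0, 0, 0, 0.039, 1, 0, 0, 0, 0, 1, 0, 0, 0, 0, 1]

```text
t: 37.97
tcp_pos: [0.5058, -0.0048, 0.2324]
tool_rot: [-0.003, 0.002, 0.707, -0.707]
ft_force: [0.5, -0.1, -1.8]
width: 0.124
```

```bash
python3 -c "
from h import *
grab('22')
s=manip.read_state();print(s['t'],s['tcp_pos'],s['ft_force'],yaw(tool()[1]))
P=cloud('side',load('side','22')[1])
b=(.44,.58,-.08,.07)
desc(reg(P,*b,.125,.142)[0],'rim');desc(reg(P,*b,.16,.205)[0],'bar')
q,_=reg(P,.55,.70,-.04,.03,.14,.18);desc(q,'curl')
"
```

```text
38.0667 [ 0.5059 -0.005   0.2328] [ 0.9279  0.4971 -1.7502] -90.45136805291558
rim 195 mean [ 0.5112 -0.0045  0.1335] mid [ 0.5133 -0.0062  0.1335] ext [0.065  0.0854 0.0169] rect [513.3  -6.2] [65.1 85.3] 0.2
bar 61 mean [0.5139 0.0005 0.1876] mid [ 0.5148 -0.0066  0.1825] ext [0.01   0.0801 0.0431] rect [514.7  -6.5] [80.   9.1] 89.1
curl 102 mean [ 0.6282 -0.0042  0.166 ] mid [ 0.6296 -0.005   0.1664] ext [0.0824 0.0185 0.0272] rect [629.6  -5.1] [17.1 82.4] 88.6
```

Call:
jog_arm:
  steps: [-0.025, 0, 0, 0, 1, -0.025, 0, 0, 0, 1, -0.025, 0, 0, 0, 1, -0.022, 0, 0, 0, 1, 0, 0, 0, 0, 1]

```text
t: 38.48
tcp_pos: [0.6057, -0.0063, 0.2328]
tool_rot: [0.002, -0.003, -0.707, 0.707]
ft_force: [0.4, -0.0, -1.6]
width: 0.12
```

Call:
jog_arm:
  steps: [0, 0, 0, 0, 1, 0, 0, 0, 0, 1]

```text
t: 38.65
tcp_pos: [0.6025, -0.0058, 0.2326]
tool_rot: [-0.003, 0.003, 0.707, -0.707]
ft_force: [0.5, -0.1, -1.9]
width: 0.124
```

```bash
python3 -c "
from h import *
grab('23')
s=manip.read_state();print(s['t'],s['tcp_pos'],s['ft_force'],yaw(tool()[1]))
im=load('side','23')[0];crop('side',im,220,330,60,200,5,'s23')
P=cloud('side',load('side','23')[1])
q,_=reg(P,.58,.64,-.06,.05,.185,.205);print('bar',len(q),np.median(q[:,0]))
q,_=reg(P,.57,.60,-.02,.01,.16,.185);print('tip',len(q),np.sort(q[:,0])[:4])
"
```

```text
38.75 [ 0.6023 -0.0058  0.2329] [-0.0434  0.0752 -1.1284] -90.4891360845596
bar 31 0.6109294051499224
tip 19 [0.5884 0.5913 0.5915 0.5925]
```

View pics/s23.png

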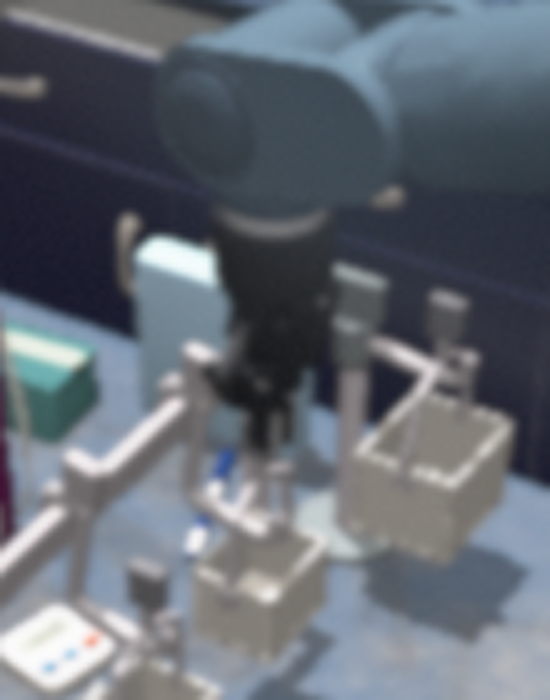

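Curl tip is inside the handle, above the rim. Lower (expected contact at about TCP 0.200).

Call:
jog_arm:
  steps: [-0.001, 0.01, 0, 0, 1, 0, 0.01, 0, 0, 1, 0, 0.007, 0, 0, 1, 0, 0, 0, 0, 1, 0, 0, 0, 0, 1]

```text
t: 39.17
tcp_pos: [0.6034, -0.0058, 0.2047]
tool_rot: [-0.004, 0.002, 0.707, -0.707]
ft_force: [0.1, 0.5, -1.1]
width: 0.121
```

Call:
jog_arm:
  steps: [0, 0.003, 0, 0, 1, 0, 0, 0, 0, 1, 0, 0, 0, 0, 1]

```text
t: 39.42
tcp_pos: [0.6043, -0.0059, 0.203]
tool_rot: [0.003, -0.003, -0.707, 0.707]
ft_force: [-0.2, 0.2, -1.6]
width: 0.12
```

Call:
jog_arm:
  steps: [0, 0.002, 0, 0, 1, 0, 0, 0, 0, 1, 0, 0, 0, 0, 1]

```text
t: 39.67
tcp_pos: [0.6041, -0.0058, 0.2009]
tool_rot: [-0.003, 0.003, 0.707, -0.707]
ft_force: [-0.8, -0.8, -0.9]
width: 0.119
```

Call:
jog_arm:
  steps: [0, 0.001, 0, 0, 1, 0, 0.001, 0, 0, 1, 0, 0, 0, 0, 1, 0, 0, 0, 0, 1]

```text
t: 40.0
tcp_pos: [0.6044, -0.0059, 0.1992]
tool_rot: [0.003, -0.003, -0.707, 0.707]
ft_force: [0.1, -0.5, 0.2]
width: 0.122
```

Call:
jog_arm:
  steps: [0, 0.001, 0, 0, 1, 0, 0, 0, 0, 1, 0, 0, 0, 0, 1]

```text
t: 40.25
tcp_pos: [0.6047, -0.0059, 0.1986]
tool_rot: [0.002, -0.004, -0.707, 0.707]
ft_force: [1.6, 0.7, 2.2]
width: 0.121
```

Same contact as the first. Release and rise.

Call:
jog_arm:
  steps: [0, 0, 0, 0, 0.7, 0, 0, 0, 0, 0.6, 0, 0, 0, 0, 0.5, 0, 0, 0, 0, 0.3, 0, 0, 0, 0, 0.3]

```text
t: 40.67
tcp_pos: [0.6039, -0.0058, 0.1976]
tool_rot: [-0.003, 0.003, 0.707, -0.707]
ft_force: [-0.7, -0.3, 0.6]
width: 0.35
```

Call:
jog_arm:
  steps: [0, -0.01, 0, 0, 0.3, 0, -0.02, 0, 0, 0.3, 0, -0.03, 0, 0, 0.2, 0, -0.04, 0, 0, 0, 0, -0.03, 0, 0, 0]

```text
t: 41.08
tcp_pos: [0.6044, -0.0059, 0.3316]
tool_rot: [0.002, -0.004, -0.707, 0.707]
ft_force: [1.0, -0.4, 0.1]
width: 0.497
```

Call:
jog_arm:
  steps: [0.035, 0, 0, 0, 0, 0.035, 0, 0, 0, 0, 0.035, 0, 0, 0, 0, 0.035, 0, 0, 0, 0, 0, 0, 0, 0, 0]

```text
t: 41.5
tcp_pos: [0.4597, -0.0039, 0.328]
tool_rot: [0.003, -0.003, -0.707, 0.707]
ft_force: [0.3, -0.3, 1.2]
width: 0.496
```

```bash
python3 -c "
from h import *
grab('24')
s=manip.read_state();print(s['t'],s['tcp_pos'],s['ft_force'])
im=load('side','24')[0];crop('side',im,170,380,60,260,3,'s24')
im=load('top','24')[0];crop('top',im,140,400,130,290,3,'t24')
P=cloud('side',load('side','24')[1])
for nm,y,w in (('A',.125,.05),('B',-.006,.05),('L',-.206,.06)):
  q,_=reg(P,.53,.66,y-w,y+w,.03,.15 if nm!='L' else .14)
  print(nm,q.min(0),q.max(0))
"
```

```text
41.6 [ 0.4636 -0.0046  0.329 ] [ 0.7129  0.2429 -1.153 ]
A [0.5811 0.0836 0.0435] [0.6487 0.1682 0.1498]
B [ 0.5793 -0.0481  0.045 ] [0.6472 0.0356 0.1497]
L [ 0.5302 -0.266   0.0306] [ 0.6598 -0.146   0.1394]
```

View pics/s24.png

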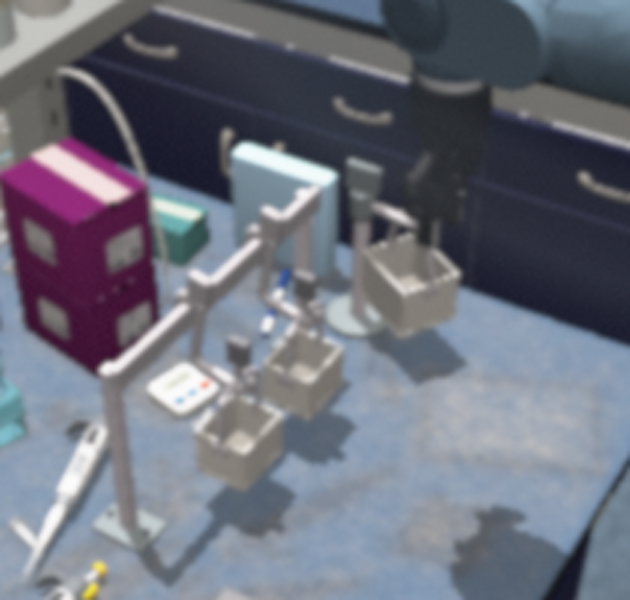

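View pics/t24.png

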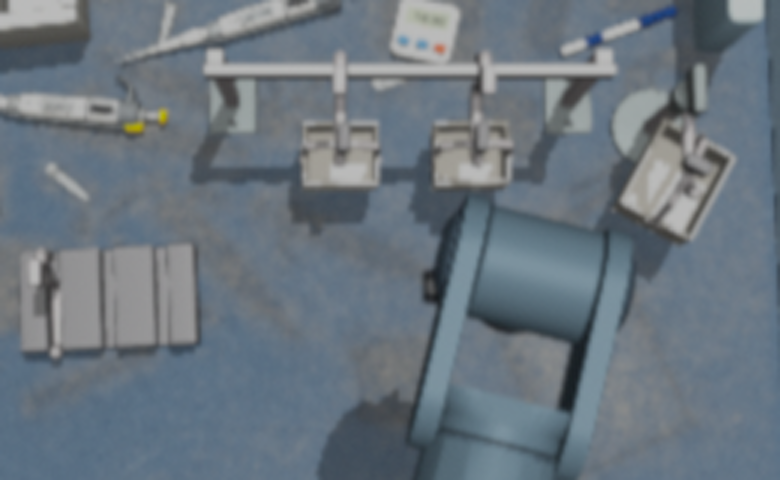

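Call:
jog_arm:
  steps: [0, -0.01, 0, 0, 0, 0, 0, 0, 0, 0, 0, 0, 0, 0, 0, 0, 0, 0, 0, 0, 0, 0, 0, 0, 0]

```text
t: 42.02
tcp_pos: [0.4646, -0.0047, 0.3377]
tool_rot: [-0.003, 0.003, 0.707, -0.707]
ft_force: [0.2, 0.3, -0.5]
width: 0.502
```

```bash
python3 -c "
from h import *
grab('25')
P=cloud('top',load('top','25')[1])
b=(.5,.68,-.3,-.12)
desc(reg(P,*b,.105,.130)[0],'rim')
q,_=reg(P,.5,.62,-.3,-.12,.218,.245);desc(q,'tab')
q,_=reg(P,.5,.62,-.3,-.12,.165,.215);desc(q,'arm/bar')
q,_=reg(P,.6,.7,-.24,-.16,.22,.24);desc(q,'fin')
q,_=reg(P,.5,.68,-.3,-.12,.105,.130)
A=np.c_[q[:,:2],np.ones(len(q))];print('rim plane',np.linalg.lstsq(A,q[:,2],rcond=None)[0])
im=load('top','25')[0];crop('top',im,330,400,140,230,7,'t25')
im=load('side','25')[0];crop('side',im,270,340,90,190,6,'s25')
"
```

```text
rim 236 mean [ 0.5868 -0.1956  0.1168] mid [ 0.5992 -0.1878  0.1174] ext [0.1501 0.135  0.0247] rect [ 608.  -171.1] [155.1 111.8] 58.7
tab 53 mean [ 0.5781 -0.2025  0.2336] mid [ 0.5785 -0.2031  0.2311] ext [0.0193 0.0253 0.0247] rect [ 578.4 -203.6] [25.5 12.4] 58.1
arm/bar 130 mean [ 0.5827 -0.2006  0.1843] mid [ 0.5834 -0.2007  0.1897] ext [0.0706 0.0389 0.0489] rect [ 581.2 -200.9] [23.1 73.8] 75.7
fin 81 mean [ 0.6502 -0.2024  0.2326] mid [ 0.6505 -0.2035  0.2299] ext [0.0428 0.0131 0.0192] rect [ 650.6 -203.9] [13.1 42.9] 88.9
rim plane [0.011  0.018  0.1139]
```

View pics/t25.png

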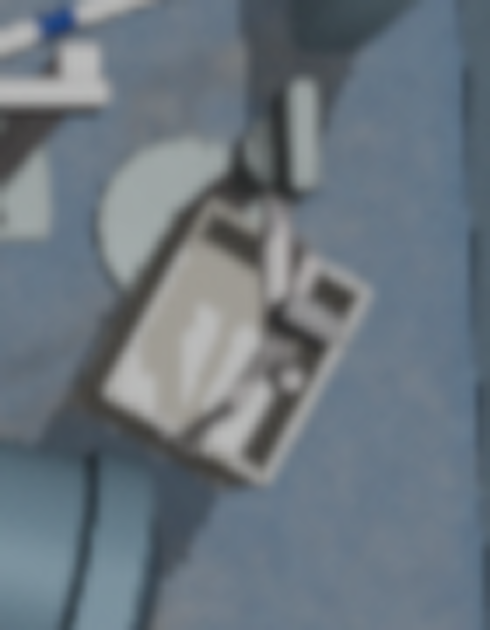

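View pics/s25.png

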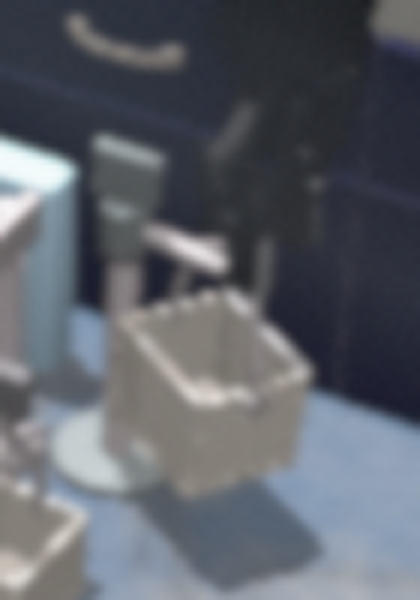

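```bash
python3 -c "
from h import *
for t in ('15','20','22','23','24','25'):
  P=cloud('top',load('top',t)[1])
  q,_=reg(P,.5,.615,-.3,-.12,.218,.25);desc(q,t+' tab'); print(np.sort(q[:,2])[-6:] if len(q) else '')
"
```

```text
15 tab 58 mean [ 0.5804 -0.2063  0.2324] mid [ 0.5806 -0.2072  0.2308] ext [0.0255 0.0124 0.0252] rect [ 580.6 -207.1] [11.9 25.6] 87.3
[0.2383 0.2388 0.2399 0.2406 0.2429 0.2433]
20 tab 53 mean [ 0.5807 -0.2065  0.2338] mid [ 0.5812 -0.2067  0.2311] ext [0.026  0.0126 0.0209] rect [ 581.2 -206.6] [26.  12.4] 1.0
[0.2386 0.2388 0.2389 0.2393 0.2401 0.2416]
22 tab 57 mean [ 0.5804 -0.2061  0.2335] mid [ 0.5806 -0.2073  0.2305] ext [0.0259 0.0116 0.0218] rect [ 580.6 -207.3] [25.9 11.6] 0.1
[0.2397 0.2402 0.2402 0.2409 0.2413 0.2414]
23 tab 56 mean [ 0.5807 -0.2064  0.2329] mid [ 0.581  -0.2073  0.2309] ext [0.0254 0.0129 0.0206] rect [ 581.2 -207. ] [12.2 25.5] 85.3
[0.2384 0.2387 0.2391 0.2399 0.2401 0.2412]
24 tab 53 mean [ 0.5802 -0.1991  0.2341] mid [ 0.5808 -0.2003  0.2327] ext [0.0204 0.0247 0.0258] rect [ 580.8 -200.2] [25.3 12.7] 58.6
[0.239  0.2394 0.2404 0.2405 0.2414 0.2456]
25 tab 53 mean [ 0.5781 -0.2025  0.2336] mid [ 0.5785 -0.2031  0.2311] ext [0.0193 0.0253 0.0247] rect [ 578.4 -203.6] [25.5 12.4] 58.1
[0.2389 0.2394 0.2394 0.2395 0.2396 0.2435]
```

Call:
jog_arm:
  steps: [0, -0.02, -0.03, 0, 0, 0, -0.02, -0.03, 0, 0, 0, 0, -0.03, 0, 0, 0, 0, -0.03, 0, 0, 0, 0, -0.03, 0, 0]

```text
t: 42.53
tcp_pos: [0.4655, 0.1468, 0.3782]
tool_rot: [-0.003, 0.003, 0.707, -0.707]
ft_force: [0.4, 0.3, 0.2]
width: 0.499
```

Call:
jog_arm:
  steps: [0, 0, -0.03, 0, 0, 0, 0, -0.03, 0, 0, 0, 0, 0, 0, 0, 0, 0, 0, 0, 0, 0, 0, 0, 0, 0]

```text
t: 42.95
tcp_pos: [0.466, 0.2051, 0.3776]
tool_rot: [0.003, -0.003, -0.707, 0.707]
ft_force: [-0.5, -1.6, -0.4]
width: 0.499
```

```bash
python3 -c "
from h import *
grab('26')
for t in ('25','26'):
  P=cloud('top',load('top',t)[1])
  q,_=reg(P,.5,.615,-.3,-.12,.218,.25);desc(q,t+' L tab')
  for nm,y in (('A',.125),('B',-.006)):
    q,_=reg(P,.57,.63,y-.02,y+.02,.195,.23);desc(q,nm+' tab')
    q,_=reg(P,.5,.68,y-.05,y+.05,.09,.118);desc(q,nm+' rim')
  q,_=reg(P,.57,.66,-.3,-.12,.17,.21);
  q,_=reg(P,.6,.7,-.24,-.16,.22,.24);desc(q,'fin')
  S=cloud('side',load('side',t)[1])
  for nm,y in (('A',.125),('B',-.006)):
    q,_=reg(S,.53,.66,y-.05,y+.05,.03,.15);print(nm,'bottom',np.percentile(q[:,2],1))
  q,_=reg(S,.52,.63,-.26,-.14,.035,.14);print('L bottom',np.percentile(q[:,2],1))
im=load('top','26')[0];crop('top',im,140,400,130,290,3,'t26')
"
```

```text
25 L tab 53 mean [ 0.5781 -0.2025  0.2336] mid [ 0.5785 -0.2031  0.2311] ext [0.0193 0.0253 0.0247] rect [ 578.4 -203.6] [25.5 12.4] 58.1
A tab 50 mean [0.6109 0.1247 0.2147] mid [0.6124 0.1248 0.2087] ext [0.0265 0.0114 0.0265] rect [612.4 124.7] [11.3 26.6] 89.6
A rim 110 mean [0.6147 0.1275 0.1012] mid [0.6122 0.128  0.1021] ext [0.0634 0.0789 0.0241] rect [612.2 128. ] [63.4 78.9] 0.0
B tab 47 mean [ 0.611  -0.0038  0.2144] mid [ 0.6109 -0.004   0.2108] ext [0.0259 0.0111 0.0242] rect [610.9  -4. ] [11.  25.9] 87.2
B rim 147 mean [ 0.6082 -0.0001  0.1018] mid [ 0.6116 -0.0023  0.103 ] ext [0.0627 0.0787 0.0246] rect [611.4  -2.4] [62.4 78.8] 0.4
fin 81 mean [ 0.6502 -0.2024  0.2326] mid [ 0.6505 -0.2035  0.2299] ext [0.0428 0.0131 0.0192] rect [ 650.6 -203.9] [13.1 42.9] 88.9
A bottom 0.047508219102874776
B bottom 0.04844188316403892
L bottom 0.04954744138897952
26 L tab 50 mean [ 0.5791 -0.2008  0.2336] mid [ 0.5794 -0.2011  0.2304] ext [0.0189 0.0233 0.0211] rect [ 580.5 -201.5] [24.7 12.7] 56.5
A tab 48 mean [0.6113 0.1247 0.216 ] mid [0.612  0.1247 0.212 ] ext [0.0261 0.0114 0.0231] rect [612.  124.7] [11.3 26.1] 89.5
A rim 114 mean [0.6124 0.1276 0.1017] mid [0.6121 0.1279 0.1029] ext [0.064  0.0787 0.0251] rect [612.2 127.9] [78.7 64. ] 89.7
B tab 47 mean [ 0.6111 -0.0038  0.2152] mid [ 0.611  -0.0042  0.2133] ext [0.0258 0.0111 0.02  ] rect [611.   -3.8] [11.1 25.7] 87.8
B rim 144 mean [ 0.6092 -0.0019  0.102 ] mid [ 0.6118 -0.0029  0.1034] ext [0.0633 0.0796 0.0267] rect [611.8  -2.9] [79.7 63. ] 89.5
fin 85 mean [ 0.6498 -0.2024  0.2328] mid [ 0.6508 -0.2034  0.2306] ext [0.0436 0.0128 0.0186] rect [ 650.7 -202.9] [43.4 12.4] 3.1
A bottom 0.047456241319859906
B bottom 0.04802875132821306
L bottom 0.04972008417698822
```

View pics/t26.png

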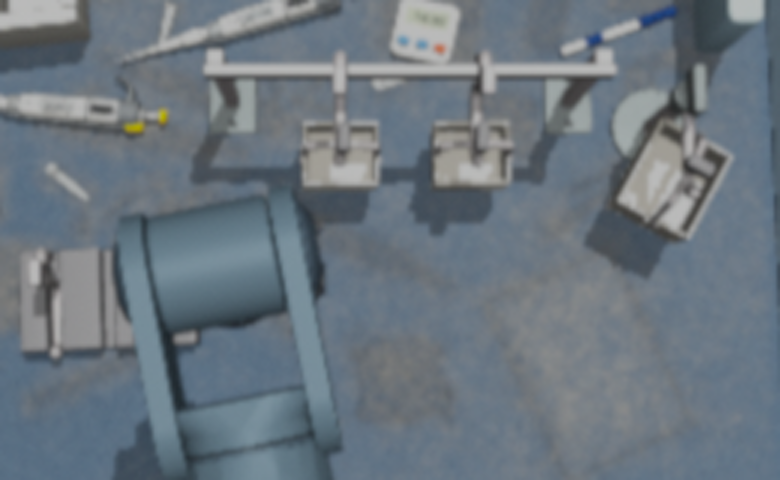

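Call:
jog_arm:
  steps: [0, 0, 0, 0, 0, 0, 0, 0, 0, 0, 0, 0, 0, 0, 0, 0, 0, 0, 0, 0, 0, 0, 0, 0, 0]

```text
t: 43.47
tcp_pos: [0.466, 0.2051, 0.378]
tool_rot: [-0.003, 0.003, 0.707, -0.707]
ft_force: [-0.8, -0.3, 0.0]
width: 0.497
```

Call:
jog_arm:
  steps: [0, 0, 0, 0, 0, 0, 0, 0, 0, 0, 0, 0, 0, 0, 0, 0, 0, 0, 0, 0, 0, 0, 0, 0, 0]

```text
t: 43.88
tcp_pos: [0.466, 0.2054, 0.3779]
tool_rot: [-0.003, 0.003, 0.707, -0.707]
ft_force: [1.2, 0.3, 0.9]
width: 0.498
```

```bash
python3 -c "
from h import *
for i in range(24):
  t=manip.read_state()['t'];im,d=manip.get_image('top');P=cloud('top',d)
  q,_=reg(P,.5,.615,-.3,-.12,.218,.25)
  r=cv2.minAreaRect((q[:,:2]*1000).astype(np.float32))
  f,_=reg(P,.5,.7,-.3,-.12,.1,.13);b,_=reg(P,.57,.63,.10,.15,.195,.23)
  print(round(t,2),q.mean(0),round(r[2],1),np.round(r[1],0),'rim',f.mean(0),'A',b.mean(0)[:2])
"
```

```text
43.88 [ 0.5788 -0.2008  0.2337] 56.2 [26. 13.] rim [ 0.5845 -0.2029  0.1155] A [0.6114 0.1247]
43.93 [ 0.5792 -0.2007  0.2339] 60.7 [27. 13.] rim [ 0.5837 -0.2012  0.1161] A [0.6111 0.1247]
43.98 [ 0.5788 -0.201   0.2333] 60.3 [27. 12.] rim [ 0.5843 -0.2004  0.1155] A [0.6106 0.1247]
44.03 [ 0.5792 -0.2007  0.2337] 60.5 [26. 12.] rim [ 0.5842 -0.2018  0.1154] A [0.6113 0.1246]
44.08 [ 0.5793 -0.2006  0.2335] 61.4 [26. 13.] rim [ 0.5836 -0.202   0.1154] A [0.6106 0.1247]
44.13 [ 0.5791 -0.201   0.2333] 62.8 [26. 13.] rim [ 0.583  -0.2018  0.1153] A [0.6113 0.1248]
44.18 [ 0.5792 -0.2007  0.2334] 58.9 [26. 12.] rim [ 0.5839 -0.2011  0.1152] A [0.6112 0.1247]
44.23 [ 0.579  -0.2005  0.2328] 59.7 [27. 13.] rim [ 0.5843 -0.2011  0.1154] A [0.6115 0.1248]
44.28 [ 0.579  -0.201   0.2325] 59.2 [26. 12.] rim [ 0.5825 -0.2001  0.1161] A [0.6108 0.1248]
44.33 [ 0.579  -0.2007  0.2327] 63.5 [27. 12.] rim [ 0.5833 -0.2017  0.1155] A [0.611  0.1248]
44.38 [ 0.5789 -0.2009  0.2337] 59.4 [27. 11.] rim [ 0.5833 -0.2014  0.1155] A [0.6111 0.1248]
44.43 [ 0.5792 -0.2006  0.2338] 64.6 [26. 12.] rim [ 0.
[... 479 characters left out ...]
 -0.2012  0.1157] A [0.6112 0.1247]
44.73 [ 0.579  -0.2008  0.2336] 65.1 [26. 13.] rim [ 0.5828 -0.2013  0.1152] A [0.6108 0.1247]
44.78 [ 0.5791 -0.2007  0.2342] 61.3 [26. 12.] rim [ 0.5838 -0.2015  0.1155] A [0.6111 0.1248]
44.83 [ 0.5791 -0.2007  0.2335] 62.4 [25. 13.] rim [ 0.5832 -0.2014  0.1152] A [0.6112 0.1247]
44.88 [ 0.5791 -0.2006  0.2329] 60.0 [27. 11.] rim [ 0.5848 -0.2016  0.1158] A [0.6108 0.1247]
44.93 [ 0.5791 -0.2008  0.2338] 62.1 [25. 12.] rim [ 0.5843 -0.202   0.1159] A [0.6113 0.1249]
44.98 [ 0.5789 -0.2005  0.2339] 57.3 [26. 12.] rim [ 0.5837 -0.2021  0.1157] A [0.6111 0.1247]
45.03 [ 0.5792 -0.2006  0.2332] 60.7 [27. 13.] rim [ 0.5839 -0.2009  0.1159] A [0.6114 0.1247]
```

```bash
python3 -c "
from cell import manip
print(manip.job_done())"
```

```text
the job is handed in; nothing more can be done
None
```

The job is handed in after about 45 s of robot time: both small bins and the large bin are hanging, and no verdict was reported. I turned the swivel hook to the front and then hung the large bin on it. After that I hooked two S-hooks onto the rail about 130 mm apart and hung one small bin in each.

**Last checks:**
- **Swivel:** it measured about 0.2° off the front after the turn, and the later pictures still show it pointing to the front.
- **Small bins:** both bars sit in the lower curls about where they belong, within the 1–2 mm I can measure. The undersides are about 48 mm above the bench.
- **Large bin:** its tab measures within about 4 mm of the seat position, and its underside is about 50 mm above the bench.
- **Stillness:** I tracked the large bin and one small bin for over a second and saw no motion beyond measurement noise. I checked the other small bin only in two pictures about 1 s apart, and it had not moved.
- **Timer and marker:** they look unmoved in the pictures; I did not measure them.

**Not as I left it:** while I was hanging the second small bin, the large bin turned about 60° on the swivel arm. That was probably the announced knock, since the arm was not near it. It was still level, seated on the arm and still, and by my measurements inside the judged limits, so I left it rather than touch it again.

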